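# Empty a shaker jar of wood sticks in the spawn hall

### The job

Unscrew the perforated cap from the shaker jar in the slanted rest and lay it flat in the metal tray. Then tip the four wood sticks left in the jar out of its open mouth into the white basket, and put the empty jar back in the same bay of the rest, fully home as it was. Set the cap and the jar down without dropping them, and leave the other things on the bench as they are.

Things in the scene. Friction and masses are not known exactly. Their poses are not given: they have to be found in the camera images.
- jar: Shaker jar, clear plastic, 130 mm long, leaning 38 degrees from upright in the rest's left bay (robot's view), mouth up and towards the robot. Body 56 x 56 mm square, corners bevelled 14 mm, to 85 mm along its axis; narrows to a round 48 mm neck from 105 mm to the rim. Walls and floor 3 mm; 0.1 to 0.17 kg. Origin: centre of underside; z: along its axis to the mouth; x, y: square to the flat sides (at the start y is level).
- jar_mouth (a point): Centre of the jar's rim, 130 mm along its axis; mouth 43 mm across inside. The sticks slide in the jar on a slope of about 20 degrees, but the shoulder inside narrows at 10 to 18 degrees: point the mouth 45 degrees or more below level to empty it.
- cap: Perforated shaker cap, black plastic, ribbed, 63 mm across, 24 mm high, flat 3 mm top with 19 holes of 7 mm; 24 to 42 g; screwed on the jar, at the same slant. Origin: centre of the skirt's lower edge, 109 mm along the jar's axis when closed; z: along its axis, out through the top.
- cap_top (a point): Centre of the cap's top face. Short three-start thread, turns easily: turned anticlockwise (looking at the top) it can be drawn straight off along its axis when between 60 and 90 degrees from closed (best 72 degrees, one grasp); further on, it catches the next thread. The jar turns up to 6 degrees along before its bay holds it. Clear of the neck after 21 mm.
- bay: Left bay of the rest: a fixed trough leaning 38 degrees from upright. Origin: where the centre of the seated jar's underside lies; z: the seated jar's axis, up towards the robot; x: out of the trough, square to its bed, up and away from the robot; y: level. Bed at x = -28 mm, heel plate at z = 0. Two cheeks 59 mm apart, up to x = 16 mm and flared above to 25 mm, only from z = 0 to 38 mm: higher up the jar's sides are free.
- jar_rest: The slanted rest of stainless sheet, fixed: base plate 170 x 210 mm with two bays side by side, 120 mm apart. Origin: on the bench, x: away from the robot. Bay origins at x = 50, z = 30, y = 60 (shaker jar) and -60 mm (a full jar). The jar is lifted out and laid back along the bay's x, then slides down to the heel.
- tray: Shallow metal tray for the cap, fixed, 220 mm (x) by 190 mm (y), rim 18 mm high, floor 3 mm thick. Stands on one side of the rest, the basket on the other; which side changes. Origin: centre of its underside; z up.
- basket: White perforated plastic basket for the sticks, fixed, 240 mm (x) by 200 mm (y), 60 mm high, walls and floor 4 mm, open at the top, empty. Origin: centre of its underside; z up.
- stick1: Wood stick 1 of 4: a piece of branch, dark bark and pale ends, 60 mm long, 14 mm thick, 12 g, loose inside the jar, too thick for the cap's holes. Origin: its middle; x: along it.
- stick2: Wood stick 2 of 4: a piece of branch, dark bark and pale ends, 60 mm long, 14 mm thick, 12 g, loose inside the jar, too thick for the cap's holes. Origin: its middle; x: along it.
- stick3: Wood stick 3 of 4: a piece of branch, dark bark and pale ends, 60 mm long, 14 mm thick, 12 g, loose inside the jar, too thick for the cap's holes. Origin: its middle; x: along it.
- stick4: Wood stick 4 of 4: a piece of branch, dark bark and pale ends, 60 mm long, 14 mm thick, 12 g, loose inside the jar, too thick for the cap's holes. Origin: its middle; x: along it.
- full_jar: Bystander: a jar of the same shape, 133 mm with its plain closed cap (no holes), full, in the right-hand bay of the rest. Leave it alone. Origin: centre of its underside, z along its axis.
- jar_standing: Bystander: an equal full jar with a plain cap, standing upright on the bench beyond the rest, 133 mm high. Origin: centre of its underside.
- film_roll: Bystander: a roll of white sealing film on a cardboard core, standing on end, 94 mm across, 50 mm high, beyond the rest. Origin: centre of its underside.
- scoop: Bystander: small steel scoop with a black handle, 175 mm long, 26 mm high, lying on the bench on the robot's side of the rest. Origin: on the bench, under the handle near the scoop's back wall; x: towards the scoop's open end.
- brush: Bystander: a flat brush with a wooden handle, under 250 mm long, lying on the bench on the robot's side, right of the middle. Origin: within its length, at the underside.
- spare_cap: Bystander: a plain black cap without holes, 63 mm across, 24 mm high, lying on the bench. Origin: centre of its underside.
Mind the look-alikes: they are no part of the job. What is shaped like the cap but blue or turquoise is not meant.

How it is judged:
On the way, in this order (a step that is already met when the one before it is completed fails the run):
1. the perforated cap has been unscrewed and lies flat in the metal tray (x of cap in the frame of tray between -0.085 and 0.085 m and y of cap in the frame of tray between -0.07 and 0.07 m and z of cap in the frame of tray between -0.005 and 0.03 m and (angle between cap's own z axis and vertical below 0.15 rad or angle between cap's own z axis and vertical above 2.99 rad) and linear speed of cap below 0.03 m/s and distance between cap and jar_mouth above 0.06 m), for 0.2 s.
2. all four sticks have been tipped out into the basket (x of stick1 in the frame of basket between -0.115 and 0.115 m and y of stick1 in the frame of basket between -0.095 and 0.095 m and z of stick1 in the frame of basket between -0.005 and 0.055 m and x of stick2 in the frame of basket between -0.115 and 0.115 m and y of stick2 in the frame of basket between -0.095 and 0.095 m and z of stick2 in the frame of basket between -0.005 and 0.055 m and x of stick3 in the frame of basket between -0.115 and 0.115 m and y of stick3 in the frame of basket between -0.095 and 0.095 m and z of stick3 in the frame of basket between -0.005 and 0.055 m and x of stick4 in the frame of basket between -0.115 and 0.115 m and y of stick4 in the frame of basket between -0.095 and 0.095 m and z of stick4 in the frame of basket between -0.005 and 0.055 m), for 0.2 s.
At the end, for the whole second after the job is handed in: The cap lies flat (within 8 degrees, either way up) and still in the tray, centre within 85 x 70 mm of the tray's; all four sticks lie in the basket, below its rim; the jar rests in its bay again, mouth up, underside within 15 mm of the bay's origin, axis within 8 degrees (all of step 2 and x of cap in the frame of tray between -0.085 and 0.085 m and y of cap in the frame of tray between -0.07 and 0.07 m and z of cap in the frame of tray between -0.005 and 0.03 m and (angle between cap's own z axis and vertical below 0.15 rad or angle between cap's own z axis and vertical above 2.99 rad) and linear speed of each of cap, jar below 0.03 m/s and distance between jar and bay below 0.015 m and angle between the z axis of jar and the z axis of bay, either way round below 0.14 rad and z of jar_mouth in the frame of bay above 0.1 m and angular speed of jar below 0.3 rad/s); the robot touches nothing.
It fails at once if another thing on the bench (full jars, film roll, scoop, brush, spare cap) shifted by more than 30 mm (distance of any of full_jar, jar_standing, film_roll, scoop, brush, spare_cap from where it was at the start of the episode above 0.03 m).
It fails at once if the cap or the jar dropped: moving faster than 0.8 m/s while the fingers do not touch it (a fall of more than 30 mm) ((linear speed of cap above 0.8 m/s and contact force between the fingers and cap below 0.01 N) or (linear speed of jar above 0.8 m/s and contact force between the fingers and jar below 0.01 N)).
It also fails if it takes over 72 s, if anything falls off the work surface, if the arm or the gripper's body presses on something with over 40 N, if the wrist force passes 120 N, or if a joint passes its speed limit or range.

### The arm

A 7-joint arm with a two-finger parallel gripper is mounted at the origin on the work surface. World frame = base frame: x ahead of the robot, y to its left, z up, the work surface at z = 0. Lengths are in m, angles in rad, forces in N, time in s.
With the tool pointing down it reaches from about 0.425 to 0.875 m from the base axis. Payload 8.4 kg.
Tool frame: the origin (TCP) lies at the very end of the fingers, on their centre line; the grasp point (between the pads) lies 19 mm behind it (env.tcp_to_grasp is the distance from the TCP to the grasp point, in m); z points along the fingers, y is the direction in which the jaws open and shut (so a half turn about z gives the same grasp; the last joint's range is limited). The gripper opens to 85 mm and grips with 20 to 120 N. Pads are 22 mm wide; open, the fingers measure 114 mm over their backs; the gripper's body (76 mm by 85 mm) begins 54 mm behind the grasp point. The pads swing forward as they close: fully open they stand 13 mm farther back than shut.
Start: joints at [1.013, 0.333, 0.04, 1.465, -0.013, 1.343, -0.059], TCP at [0.288, -0.583, 0.231] pointing down, gripper open.
Joint ranges: [-2.58, 2.58], [-0.38, 2.09], [-1.3, 1.39], [0.25, 2.4], [-1.5, 4.64], [0.08, 2.09], [-2.65, 2.65]. Speed limits (rad/s): [2.22, 2.22, 2.79, 2.79, 3.14, 3.14, 3.14].

### API

Orientations are given as a rotation vector (axis times angle).
In Python, from cell import env, vision, job, get_time_s, get_q, get_joint_vel, get_tau, get_tcp_pos, get_orientation, get_wrist_force, get_torque, get_gripper_width gives the robot as it stands. Calls block until the motion is done:
- env.goto(position, orientation): joint-space move of the TCP to a pose.
- env.line_to(position, max_speed=0.15, rot=None): straight line of the TCP; rot=None keeps the orientation; max_speed is the mean speed in m/s.
- env.move_joints(angles): joint-space move.
- env.grip(opening, grasp_force=None): opening from 0.0 (shut) to 1.0 (fully open); grasp_force is the grip in N (None keeps the last); returns when the fingers have stopped.
- env.wait(seconds).
- env.inverse_kinematics(position, orientation): joint angles nearest the present ones, or None.
- vision.read_camera(name): name is "side" or "top"; returns a dict with "image" (420x560x3 uint8, blue, green, red), "range_z" (420x560 float32, m along the optical axis (not along the pixel's ray), 0 where there is no reading), "mtx" (3x3 intrinsics, pixels), "D" ([k1, k2, p1, p2, k3] as OpenCV has them; the pictures are not rectified), "cam_to_world" (4x4, takes a point from camera to world coordinates). Camera axes: x right, y up, looking along -z (the intrinsics and any distortion apply to the point x, -y, -z); pixel columns grow to the right and rows downward; lengths in m; the calibration is good to about 2 mm. A picture is of the moment at which its call begins.
A pose or a line that the arm cannot do raises env.MotionError and nothing moves.
- job.hand_in(): hands the job in, once; it reports no verdict.
Trained networks look in a picture, given as the dict that the camera call returned (one of the last four; its "shot" number tells which), for a name from the list of things; names that differ only in an ending like _2 or _b are one class to them, and where a whole thing is asked for, a point or a joint stands for the part that bears it (a point fixed in the world has none). Each returns a list of dicts, best first, with "confidence" (0 to 1); they miss things now and then, are a little off and sometimes report something else, mostly with a low value. They report only what shows in the picture. A call takes as long as a camera call. They do not tell look-alikes from the thing itself.
- vision.silhouettes(picture, query): "region" (420x560 bool, what is visible of it) and "extent" ([left, top, right, bottom] in pixels, round what is visible of it).
- vision.spot_point(picture, query): "pixel" ([row, column] in pixels: a listed point, or the origin of a listed thing).
Readings, each from a call of its own:
- get_time_s(): time.
- get_q(): joint angles.
- get_joint_vel(): joint speeds.
- get_tau(): joint torques, N m.
- get_tcp_pos(): TCP position.
- get_orientation(): TCP orientation.
- get_wrist_force(): force on the tool from outside, world axes, zero at the start.
- get_torque(): the same for the moment, N m.
- get_gripper_width(): opening from 0.0 (shut) to 1.0 (fully open).
Only numpy, scipy, OpenCV 4.12 (cv2) and the standard library are available. Lean on these libraries where they do the work, as an engineer would, in place of code of your own. Each camera call takes 0.05 s, during which the arm holds its last target.

## Working session

There is one attempt and no reset: what is moved stays moved. The work goes in short steps, each a Python script; the robot and the scene stay as the last script left them, time stands still between calls to the robot, and variables do not carry over. Pictures are saved under pics/ and viewed, and the job is handed in when it is done.

```bash
ls; mkdir -p pics; cat > h.py <<'E'
from cell import env, vision, job, get_time_s, get_q, get_joint_vel, get_tau, get_tcp_pos, get_orientation, get_wrist_force, get_torque, get_gripper_width
import numpy as np, cv2
from scipy.spatial.transform import Rotation as R
def w(pic,row,col,z=None):
    """deproject; z: camera depth"""
    if z is None:
        z=pic["range_z"][int(round(row)),int(round(col))]
    p=cv2.undistortPoints(np.array([[[col,row]]],float),pic["mtx"],np.array(pic["D"],float))[0,0]
    c=np.array([p[0]*z,-p[1]*z,-z,1]); return (pic["cam_to_world"]@c)[:3]
def cloud(pic,mask):
    r,c=np.nonzero(mask&(pic["range_z"]>0)); z=pic["range_z"][r,c].astype(float)
    p=cv2.undistortPoints(np.stack([c,r],1).astype(float)[:,None],pic["mtx"],np.array(pic["D"],float))[:,0]
    P=np.stack([p[:,0]*z,-p[:,1]*z,-z,np.ones_like(z)],1); return (P@pic["cam_to_world"].T)[:,:3]
def ray_plane(pic,row,col,h):
    a=w(pic,row,col,.5);b=w(pic,row,col,1.); return a+(b-a)*(h-a[2])/(b[2]-a[2])
def proj(pic,P):
    T=np.linalg.inv(pic["cam_to_world"]);c=T[:3,:3]@np.asarray(P)+T[:3,3]
    q,_=cv2.projectPoints(np.array([[c[0],-c[1],-c[2]]]),np.zeros(3),np.zeros(3),pic["mtx"],np.array(pic["D"],float));return q[0,0]
def look(n,tag):
    p=vision.read_camera(n);cv2.imwrite(f"pics/{tag}_{n}.png",p["image"]);return p
E
python3 - <<'E'
from h import *
np.set_printoptions(precision=4,suppress=True)
for n in("side","top"):
    p=look(n,"a"); print(n,p["cam_to_world"],p["D"],p["mtx"])
    for q in["jar","cap","cap_top","jar_rest","bay","tray","basket","full_jar","jar_mouth"]:
        try:s=vision.spot_point(p,q)
        except Exception as e: print(q,e);continue
        for d in s[:3]: 
            r,c=d["pixel"];print(n,q,round(d["confidence"],2),np.round([r,c],1), w(p,r,c))
E
```

```text
pics
side [[-0.7398  0.3576 -0.5699 -0.1047]
 [-0.6727 -0.4016  0.6214  0.7621]
 [-0.0067  0.8431  0.5377  0.7634]
 [ 0.      0.      0.      1.    ]] [-0.0922  0.      0.      0.      0.    ] [[458.3876   0.     277.6199]
 [  0.     458.3876 208.6129]
 [  0.       0.       1.    ]]
side jar 0.56 [226.6 246.9] [0.6413 0.0714 0.0607]
side cap 0.91 [219.8 200.7] [0.8215 0.0888 0.0107]
side cap 0.84 [232.7 336.6] [ 0.4877 -0.1311  0.0055]
side cap 0.7 [269.4 266. ] [0.5221 0.1239 0.0111]
side cap_top 0.85 [236.8 338.8] [ 0.4751 -0.1248  0.0006]
side cap_top 0.84 [202.6 269.1] [0.5939 0.0328 0.1382]
side cap_top 0.83 [281.5 270.7] [0.4766 0.1551 0.0181]
side jar_rest 0.96 [232.9 276.5] [ 0.6129 -0.015   0.0073]
side jar_rest 0.17 [213.5 239.2] [ 0.7498 -0.0008  0.0204]
side bay 0.58 [225.3 249.2] [0.6379 0.0658 0.0636]
side bay 0.49 [204.1 274.7] [0.5864 0.0196 0.1306]
side tray 0.73 [198.6 364.4] [ 0.5331 -0.3438  0.0041]
side tray 0.3 [203.2 273.7] [0.5885 0.0211 0.1332]
side basket 0.88 [313.3 191.8] [ 0.552   0.3412 -0.0016]
side full_jar 0.89 [206.5 273.5] [0.5869 0.0237 0.1249]
sid
[... 545 characters left out ...]

top cap 0.77 [255.  322.1] [ 0.4726 -0.1008  0.0024]
top cap 0.7 [198.9 273.9] [0.6257 0.0411 0.0631]
top cap_top 0.81 [151.8 254.2] [0.7884 0.106  0.0011]
top cap_top 0.77 [206.7 277.4] [0.5886 0.0295 0.1322]
top cap_top 0.7 [244.  234.3] [0.5023 0.1577 0.0006]
top jar_rest 0.79 [202.1 294.2] [ 0.6302 -0.0183  0.0028]
top jar_rest 0.67 [232.5 169.5] [0.5337 0.3511 0.0046]
top bay 0.59 [182.1 276. ] [0.6722 0.0356 0.0747]
top tray 0.89 [232.4 404.1] [ 0.5418 -0.3445  0.0021]
top basket 0.65 [231.9 169.5] [0.5355 0.3511 0.0049]
top basket 0.49 [206.6 277.1] [0.5889 0.0304 0.1322]
top full_jar 0.81 [181.4 316.6] [ 0.671  -0.0788  0.0907]
top jar_mouth 0.76 [208.4 275.1] [0.5846 0.0357 0.1288]
```

```bash
python3 - <<'E'
import cv2
for n in("side","top"):
    im=cv2.imread(f"pics/a_{n}.png")
    c=im[170:320,150:400] if n=="side" else im[110:290,120:460]
    cv2.imwrite(f"pics/a_{n}_crop.png",cv2.resize(c,(800,480 if n=="side" else 424),interpolation=cv2.INTER_CUBIC))
E
```

```text
(no output)
```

View pics/a_side.png

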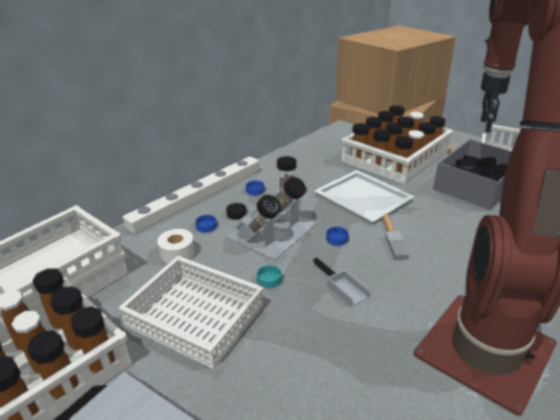

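View pics/a_side_crop.png

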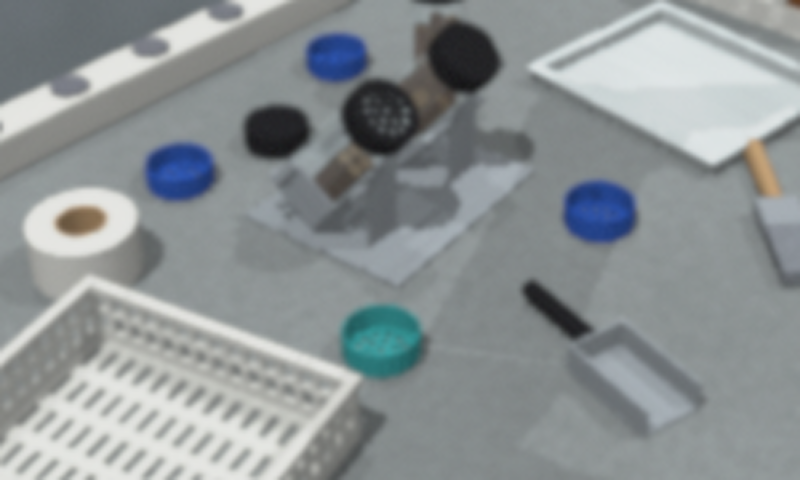

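View pics/a_top_crop.png

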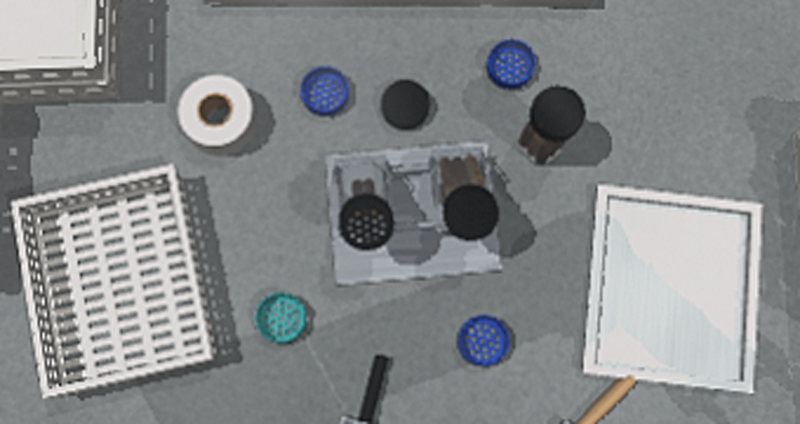

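```bash
python3 - <<'E'
from h import *
np.set_printoptions(precision=4,suppress=True)
for n in("side","top"):
    p=vision.read_camera(n)
    for q in["jar_rest","tray","basket","cap","jar"]:
        for d in vision.silhouettes(p,q)[:6]:
            m=d["region"]; C=cloud(p,m)
            e=d["extent"]
            print(n,q,round(d["confidence"],2),np.round(e),m.sum(),"med",np.median(C,0))
            if q in("jar_rest","tray","basket") and d["confidence"]>.5:
                lo,hi={"jar_rest":(-.004,.008),"tray":(-.003,.03),"basket":(.05,.07)}[q]
                S=C[(C[:,2]>lo)&(C[:,2]<hi)]
                r=cv2.minAreaRect((S[:,:2]*1000).astype(np.float32)); print("   rect",r)
            if q=="cap" and np.median(C[:,2])>.06:
                # ransac plane
                best=None;rng=np.random.default_rng(0)
                for _ in range(500):
                    a=C[rng.choice(len(C),3,False)];nn=np.cross(a[1]-a[0],a[2]-a[0]);nn/=np.linalg.norm(nn)+1e-12
                    ok=abs((C-a[0])@nn)<.002
                    if best is None or ok.sum()>best.sum():best=ok
                S=C[best];c=S.mean(0);nn=np.linalg.svd(S-c)[2][2];nn*=np.sign(nn[2])
                print("   plane",best.sum(),len(C),"c",c,"n",nn,"tilt",np.degrees(np.arccos(nn[2])),"az",np.degrees(np.arctan2(nn[1],nn[0])))
                u=np.cross(nn,[0,0,1]);u/=np.linalg.norm(u);v=np.cross(nn,u)
                q2=np.stack([(S-c)@u,(S-c)@v],1).astype(np.float32)*1000
                (cx,cy),rad=cv2.minEnclosingCircle(q2);print("   circ",cx,cy,rad,"center",c+(cx*u+cy*v)/1000, "ext",np.percentile(q2,[1,99],axis=0))
E
```

```text
side jar_rest 0.64 [229. 202. 313. 261.] 2292 med [0.6059 0.0171 0.0058]
   rect ((637.85546875, -58.11839294433594), (174.27040100097656, 284.80718994140625), 3.8877522945404053)
side jar_rest 0.18 [243. 203. 270. 236.] 405 med [0.6255 0.06   0.0853]
side tray 0.67 [316. 169. 416. 222.] 2733 med [ 0.5412 -0.3556  0.0057]
   rect ((550.4388427734375, -363.3333740234375), (248.99668884277344, 264.2659606933594), 85.5888442993164)
side basket 0.67 [120. 257. 263. 370.] 8751 med [0.5472 0.3429 0.0111]
   rect ((537.820068359375, 344.12249755859375), (250.99636840820312, 209.395751953125), 13.69138240814209)
side basket 0.38 [228. 202. 317. 259.] 2283 med [0.6054 0.0155 0.0058]
side cap 0.8 [328. 227. 351. 246.] 325 med [ 0.4735 -0.1186  0.0121]
side cap 0.8 [257. 263. 284. 288.] 453 med [0.5012 0.1345 0.0111]
side cap 0.67 [190. 216. 214. 234.] 320 med [0.7982 0.0924 0.0115]
side cap 0.58 [256. 198. 284. 220.] 471 med [0.592  0.0412 0.1305]
   plane 221 471 c [0.5901 0.0343 0.1358] n [-0.6377 -0.0826  0.7658] tilt 40.020115300130286 az -172.61647896449492
   circ -1.1770615577697754 1.0
[... 746 characters left out ...]
344, 207.00326538085938), 13.590911865234375)
top cap 0.87 [229. 234. 248. 257.] 357 med [0.4998 0.1458 0.0027]
top cap 0.7 [318. 244. 336. 267.] 328 med [ 0.476  -0.1094  0.0024]
top cap 0.62 [261. 192. 287. 218.] 454 med [0.5952 0.0361 0.1341]
   plane 218 451 c [0.5902 0.0366 0.1346] n [-0.6114 -0.0828  0.787 ] tilt 38.0945997571932 az -172.28985529129332
   circ -1.060351848602295 0.38018009066581726 31.07674789428711 center [0.59   0.0355 0.1344] ext [[-28.4261 -28.9731]
 [ 27.9542  29.4843]]
top cap 0.54 [324. 127. 348. 148.] 368 med [ 0.838  -0.1474  0.0032]
top cap 0.52 [246. 142. 266. 160.] 339 med [0.7973 0.0969 0.0032]
top jar 0.74 [264. 178. 281. 198.] 271 med [0.654 0.043 0.091]
```

```bash
python3 - <<'E'
from h import *
np.set_printoptions(precision=4,suppress=True)
P={n:vision.read_camera(n) for n in("side","top")}
yaw=np.radians(5.5)
for it in range(3):
  nz=np.array([-np.sin(np.radians(38))*np.cos(yaw),-np.sin(np.radians(38))*np.sin(yaw),np.cos(np.radians(38))])
  u=np.array([-np.sin(yaw),np.cos(yaw),0]);v=np.cross(u,nz)
  cs={}
  for k,c0 in(("perf",[.59,.0345,.1345]),("full",[.60,-.084,.1345])):
    for n,p in P.items():
      A=cloud(p,p["range_z"]>0);c=np.array(c0)
      for j in range(5):
        S=A[np.linalg.norm(A-c,axis=1)<.045];d=(S-c)@nz
        S=S[abs(d)<.004]
        S=S[np.linalg.norm(S-c,axis=1)<.037]
        a,b=(S-c)@u,(S-c)@v
        hull=cv2.convexHull(np.stack([a,b],1).astype(np.float32))[:,0]
        (cx,cy),r=cv2.minEnclosingCircle(hull)
        ex=[np.percentile(a,1),np.percentile(a,99),np.percentile(b,1),np.percentile(b,99)]
        c=c+u*(ex[0]+ex[1])/2+v*(ex[2]+ex[3])/2+nz*np.median((S-c)@nz)
      cc=S.mean(0);nn=np.linalg.svd(S-cc)[2][2];nn*=np.sign(nn[2])
      cs[k,n]=c;print(k,n,c,len(S),np.round(np.array(ex)*1000,1),"tilt",np.degrees(np.arccos(nn[2])),"az",np.degrees(np.arctan2(nn[1],nn[0])))
  d=sum(cs["perf",n]-cs["full",n] for n in P)/2
  print("delta",d,"len",np.linalg.norm(d),"yaw",np.degrees(np.arctan2(-d[0],d[1])))
  yaw=np.arctan2(-d[0],d[1])
# base plate edges
p=P["top"];A=cloud(p,(p["range_z"]>0));
im=p["image"][160:240,250:345];cv2.imwrite("pics/rest.png",cv2.resize(im,(760,640)[:2],interpolation=cv2.INTER_CUBIC)[:600])
for rc in [(60,265),]: pass
E
```

```text
perf side [0.5896 0.0328 0.1349] 310 [-29.8  29.8 -28.9  28.9] tilt 38.087481003912664 az -174.11362861009053
perf top [0.5904 0.0358 0.1346] 312 [-29.3  29.3 -29.1  29.1] tilt 38.08901989025571 az -174.5751585098845
full side [ 0.6018 -0.0855  0.1356] 280 [-29.4  29.4 -28.7  28.7] tilt 37.843477840722834 az -175.6951013037135
full top [ 0.6024 -0.0832  0.1345] 378 [-28.8  28.8 -29.   29. ] tilt 37.73090411842681 az -174.26131758486403
delta [-0.0121  0.1186 -0.0003] len 0.11925507512905115 yaw 5.814232242845032
perf side [0.5896 0.0328 0.1349] 310 [-29.8  29.8 -28.9  28.9] tilt 38.19241050037678 az -174.00318769297712
perf top [0.5903 0.0358 0.1346] 312 [-29.3  29.3 -29.1  29.1] tilt 38.08901989025571 az -174.5751585098845
full side [ 0.6018 -0.0855  0.1356] 279 [-29.4  29.4 -28.7  28.7] tilt 37.79851294045741 az -175.58785326698018
full top [ 0.6027 -0.0832  0.1347] 381 [-28.8  28.8 -29.4  29.4] tilt 37.56880846290478 az -174.13505046723515
delta [-0.0123  0.1186 -0.0004] len 0.11924377000499081 yaw 5.902482041886685
perf side [0.5896 0.0328 0.1349] 310 [-29.8  29.8 -28.9  28.9] tilt 38.19241050037678 az -174.00318769297712
perf top [0.5903 0.0358 0.1346] 312 [-29.3  29.3 -29.1  29.1] tilt 38.08901989025571 az -174.5751585098845
full side [ 0.6018 -0.0855  0.1356] 279 [-29.4  29.4 -28.7  28.7] tilt 37.79851294045741 az -175.58785326698018
full top [ 0.6027 -0.0832  0.1347] 381 [-28.8  28.8 -29.4  29.4] tilt 37.56880846290478 az -174.13505046723515
delta [-0.0123  0.1186 -0.0004] len 0.11924753247030262 yaw 5.903754639452537
```

View pics/rest.png

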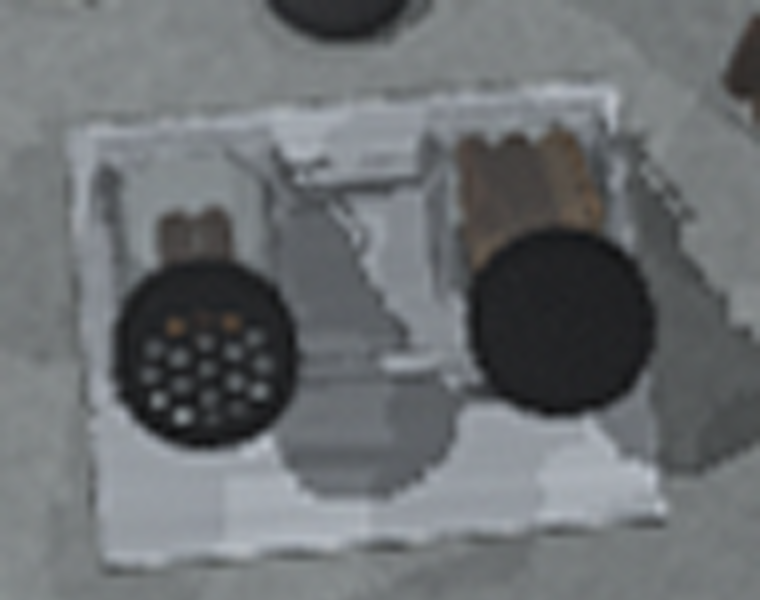

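```bash
cat >> h.py <<'E'
YAW=np.radians(5.7);TL=np.radians(38)
BZ=np.array([-np.sin(TL)*np.cos(YAW),-np.sin(TL)*np.sin(YAW),np.cos(TL)])
BY=np.array([-np.sin(YAW),np.cos(YAW),0]);BX=np.cross(BY,BZ)
RB=np.stack([BX,BY,BZ],1)
CAPTOP=np.array([.590,.0345,.1347]);BO=CAPTOP-.133*BZ
def rv(zt,yt):
    zt=np.asarray(zt,float);zt=zt/np.linalg.norm(zt);yt=np.asarray(yt,float);yt=yt-zt*(yt@zt);yt/=np.linalg.norm(yt)
    return R.from_matrix(np.stack([np.cross(yt,zt),yt,zt],1)).as_rotvec()
def capy(deg): return R.from_rotvec(BZ*np.radians(deg)).apply(BY)
def jarpose(zg,phi,dx=0,dz=0,sgn=1):
    """tool gripping jar at axis height zg, tool tilted phi deg from -BX towards -BZ. grasp point on axis"""
    f=np.radians(phi);zt=-np.cos(f)*BX-np.sin(f)*BZ
    p=BO+BZ*(zg+dz)+BX*dx
    return p,zt,rv(zt,sgn*BY)
E
python3 - <<'E'
from h import *
np.set_printoptions(precision=3,suppress=True)
print(get_time_s(),env.tcp_to_grasp,BX,BY,BZ,BO,get_gripper_width())
print(R.from_rotvec(get_orientation()).as_matrix())
for a in range(-180,181,30):
    q=env.inverse_kinematics(CAPTOP+BZ*(-.032),rv(-BZ,capy(a)));print("cap",a,q)
for s in(1,-1):
  for phi in(10,20,30,40):
    p,zt,o=jarpose(58,phi,sgn=s) if 0 else jarpose(.058,phi,sgn=s)
    print("jar",s,phi,env.inverse_kinematics(p+zt*.019,o),env.inverse_kinematics(p+zt*.019+BX*.08,o))
for s in (1,-1):
  for tau in(60,75,90):
    for az in(0,32,60,90):
      t=np.radians(tau);A=np.radians(az);zt=np.array([np.sin(t)*np.cos(A),np.sin(t)*np.sin(A),-np.cos(t)])
      q=env.inverse_kinematics([.56,.36,.2],rv(zt,s*np.array([-np.sin(A),np.cos(A),0])))
      print("pour",s,tau,az,q)
q=env.inverse_kinematics([.545,-.35,.1],rv([0,0,-1],[0,1,0]));print(q)
E
```

```text
1.7 0.0187 [0.784 0.078 0.616] [-0.099  0.995  0.   ] [-0.613 -0.061  0.788] [0.671 0.043 0.03 ] 1.004976230551374
[[ 0.897  0.443 -0.   ]
 [ 0.443 -0.897  0.   ]
 [ 0.    -0.    -1.   ]]
cap -180 [-0.123  0.028 -0.029  2.281  0.192  0.174 -1.801]
cap -150 [-0.096  0.029 -0.056  2.279  0.196  0.174 -1.281]
cap -120 [-0.027  0.032 -0.125  2.276  0.208  0.175 -0.769]
cap -90 [ 0.125  0.04  -0.279  2.269  0.241  0.176 -0.273]
cap -60 [ 0.272  0.048 -0.427  2.263  0.28   0.179  0.217]
cap -30 [ 0.393  0.056 -0.548  2.258  0.32   0.182  0.707]
cap 0 [ 0.543  0.069 -0.699  2.252  0.38   0.187  1.18 ]
cap 30 [ 0.857  0.111 -1.02   2.241  0.572  0.208  1.543]
cap 60 [ 0.857  0.111 -1.02   2.241  0.572  0.208  2.067]
cap 90 None
cap 120 None
cap 150 [-0.16   0.026  0.008  2.282  0.186  0.173 -2.319]
cap 180 [-0.123  0.028 -0.029  2.281  0.192  0.174 -1.801]
jar 1 10 [ 0.168  1.059 -0.641  0.955  0.381  1.987  1.29 ] None
jar 1 20 [ 0.216  0.928 -0.638  1.128  0.372  1.778  1.291] [ 0.139  1.021 -0.649  0.832  0.417  1.964  1.324]
jar 1 30 [ 0.261  0.798 -0.634  1.297  0.363  1.564  1.292] [ 0
[... 1269 characters left out ...]
 2.19   1.469  0.865  2.551]
pour -1 60 32 [-1.312 -0.06   0.604  2.393  2.597  0.288  2.051]
pour -1 60 60 [-1.453  0.207  1.235  2.279  4.505  0.826  0.58 ]
pour -1 60 90 [ 0.468  0.481 -0.76   1.864 -0.94   0.915  0.408]
pour -1 75 0 [-1.186  0.288  0.04   2.273  1.777  1.113  2.158]
pour -1 75 32 None
pour -1 75 60 [-1.318  0.608  1.221  2.371  4.033  1.413  0.801]
pour -1 75 90 [ 0.512  0.628 -0.741  1.902 -1.168  1.006  0.715]
pour -1 90 0 [-0.856  0.534 -0.342  2.267  2.02   1.572  1.974]
pour -1 90 32 None
pour -1 90 60 [-1.288  1.158  1.194  2.386  3.445  1.979  0.606]
pour -1 90 90 [ 0.532  0.822 -0.739  1.901 -1.295  1.129  0.945]
[ 0.867  0.469 -0.477  1.599  0.231  1.13   1.906]
```

```bash
python3 - <<'E'
from h import *
np.set_printoptions(precision=3,suppress=True)
for a in(-165,-150,-135,-110,-90,-70,-50):
  for d in(0,.03,.06,.09):
    print("cap",a,d,env.inverse_kinematics(CAPTOP+BZ*(-.032+d),rv(-BZ,capy(a))))
for yaw in range(-180,180,30):
  print("tray",yaw,env.inverse_kinematics([.545,-.35,.1],rv([0,0,-1],[np.cos(np.radians(yaw)),np.sin(np.radians(yaw)),0])))
for pos in([.54,.35,.25],[.54,.38,.3],[.6,.2,.3]):
  for A in (60,90):
    for tau in(-20,0,30,60,82):
      t=np.radians(tau);a=np.radians(A);zt=np.array([np.sin(t)*np.cos(a),np.sin(t)*np.sin(a),-np.cos(t)])
      print(pos,A,tau,env.inverse_kinematics(pos,rv(zt,-np.array([-np.sin(a),np.cos(a),0]))))
E
```

```text
cap -165 0 [-0.109  0.028 -0.043  2.28   0.194  0.174 -1.541]
cap -165 0.03 [ 0.668 -0.026 -0.796  2.266  0.012  0.231 -1.355]
cap -165 0.06 [ 0.776 -0.138 -0.86   2.277 -0.324  0.304 -1.047]
cap -165 0.09 [ 0.752 -0.242 -0.796  2.287 -0.482  0.392 -0.91 ]
cap -150 0 [-0.096  0.029 -0.056  2.279  0.196  0.174 -1.281]
cap -150 0.03 [ 0.613 -0.027 -0.743  2.268  0.019  0.231 -1.101]
cap -150 0.06 [ 0.752 -0.136 -0.838  2.278 -0.309  0.303 -0.799]
cap -150 0.09 [ 0.73  -0.238 -0.778  2.288 -0.465  0.39  -0.664]
cap -135 0 [-0.086  0.029 -0.066  2.279  0.198  0.174 -1.021]
cap -135 0.03 [ 0.526 -0.03  -0.66   2.271  0.029  0.231 -0.852]
cap -135 0.06 [ 0.72  -0.134 -0.81   2.278 -0.29   0.302 -0.556]
cap -135 0.09 [ 0.703 -0.234 -0.756  2.289 -0.445  0.387 -0.422]
cap -110 0 [ 0.021  0.034 -0.174  2.274  0.218  0.175 -0.602]
cap -110 0.03 [ 0.283 -0.037 -0.425  2.281  0.062  0.232 -0.452]
cap -110 0.06 [ 0.646 -0.129 -0.744  2.281 -0.249  0.299 -0.16 ]
cap -110 0.09 [ 0.646 -0.227 -0.709  2.29  -0.402  0.382 -0.025]
cap -90 0 [ 0.125  0.04  -0.279  2.269  0.241  0.176 -0.273]
cap -90 0.0
[... 2944 characters left out ...]
3  0.672 -1.01   1.115  0.646  1.956 -1.306]
[0.6, 0.2, 0.3] 60 0 [ 0.23   0.386 -0.845  1.368  0.286  1.513 -1.117]
[0.6, 0.2, 0.3] 60 30 [ 0.501  0.088 -0.705  1.737 -0.391  1.015 -0.561]
[0.6, 0.2, 0.3] 60 60 [ 0.661  0.058 -0.608  2.045 -1.239  0.926  0.289]
[0.6, 0.2, 0.3] 60 82 [-0.9    0.466  1.228  2.248  4.346  1.63   0.767]
[0.6, 0.2, 0.3] 90 -20 [ 0.126  0.606 -1.108  1.261  0.759  1.849 -0.862]
[0.6, 0.2, 0.3] 90 0 [ 0.229  0.385 -0.843  1.368  0.285  1.512 -0.593]
[0.6, 0.2, 0.3] 90 30 [ 0.435  0.29  -0.663  1.534 -0.35   1.285 -0.114]
[0.6, 0.2, 0.3] 90 60 [ 0.749  0.458 -0.809  1.665 -0.769  1.253  0.286]
[0.6, 0.2, 0.3] 90 82 [ 0.686  0.598 -0.641  1.735 -1.102  1.389  0.606]
```

```bash
python3 - <<'E'
from h import *
np.set_printoptions(precision=3,suppress=True)
t=get_time_s()
zt=rv([.35,.03,-1],capy(-150))
env.goto([.50,-.02,.27],zt);print(get_time_s()-t,get_tcp_pos(),get_q())
env.goto(CAPTOP+BZ*.055,rv(-BZ,capy(-150)));print(get_time_s()-t,get_tcp_pos(),get_q(),get_wrist_force())
look("side","b");p=look("top","b")
im=cv2.imread("pics/b_side.png")[130:290,180:380];cv2.imwrite("pics/b_sc.png",cv2.resize(im,(750,600),interpolation=cv2.INTER_CUBIC))
E
```

```text
2.1500000000000004 [ 0.5   -0.021  0.27 ] [ 0.646 -0.239 -0.564  1.997 -0.211  1.02  -0.82 ]
2.8167 [0.557 0.031 0.179] [ 0.574 -0.21  -0.649  2.29  -0.339  0.371 -0.781] [ 0.693 -0.118  0.627]
```

View pics/b_sc.png

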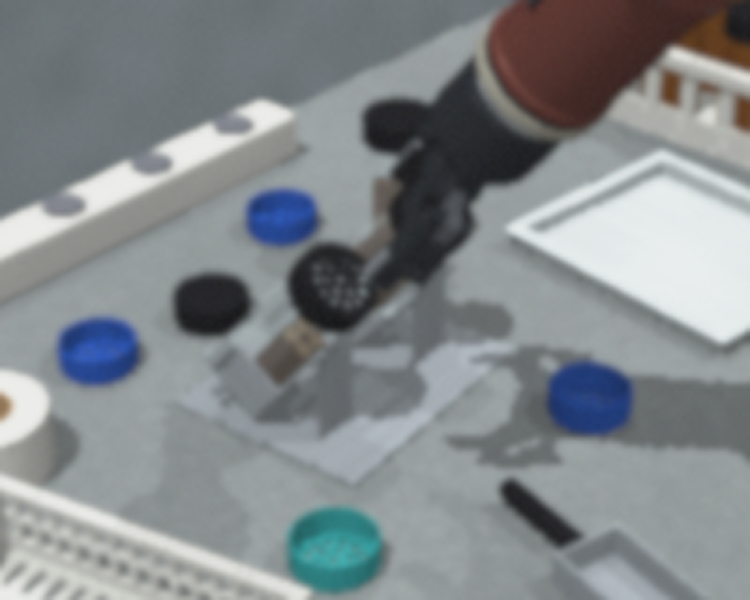

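```bash
python3 - <<'E'
from h import *
np.set_printoptions(precision=3,suppress=True)
for d in(.02,0,-.015,-.024,-.032):
    env.line_to(CAPTOP+BZ*d,max_speed=.08);print(d,get_wrist_force())
env.grip(0.0,grasp_force=30);print(get_gripper_width(),get_wrist_force(),get_torque(),get_time_s())
look("side","c");p=look("top","c")
im=cv2.imread("pics/c_side.png")[130:290,180:380];cv2.imwrite("pics/c_sc.png",cv2.resize(im,(750,600),interpolation=cv2.INTER_CUBIC))
E
```

```text
0.02 [ 0.058 -0.765  0.266]
0 [ 1.085 -0.18   0.749]
-0.015 [0.061 0.364 0.845]
-0.024 [-0.222 -0.317  0.136]
-0.032 [-0.219 -0.192  0.414]
0.7351182417825215 [-11.064  -0.032   9.95 ] [0.021 1.032 0.012] 6.7917
```

View pics/c_sc.png

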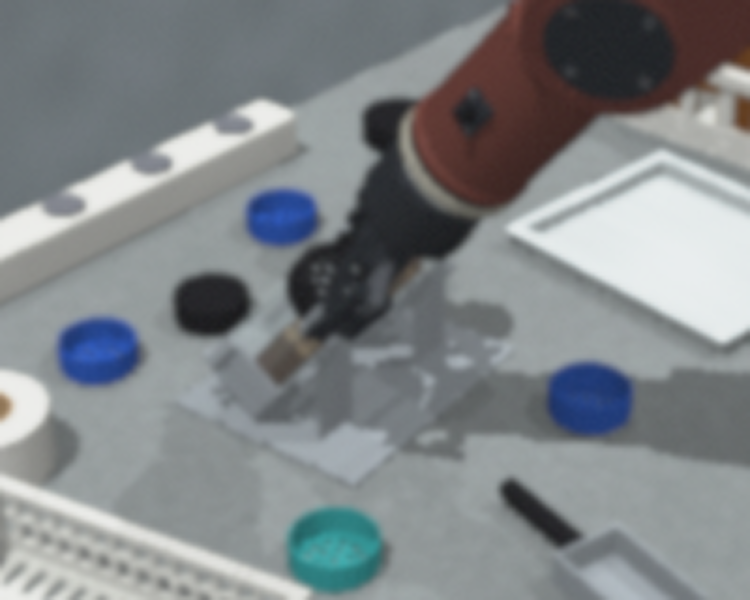

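```bash
python3 - <<'E'
from h import *
np.set_printoptions(precision=3,suppress=True)
env.grip(0.0,grasp_force=45)
P=get_tcp_pos()
for a in(10,20,30,40,50,60,70,77):
    env.line_to(P,rot=rv(-BZ,capy(-150+a)));f=get_wrist_force();print(a,get_time_s(),f,"ax",f@BZ,"T",get_torque()@BZ,get_gripper_width(),get_q()[6])
E
```

```text
10 7.4333 [-2.023 -0.331  1.659] ax 2.5663072243794613 T 0.02699052761198927 0.7303872194158154 -1.3064935767564216
20 7.7583 [-3.667 -1.261  6.178] ax 7.192228385439247 T 0.07242735948313188 0.732392959950266 -1.1496579048849174
30 8.0833 [-5.126 -1.509  4.885] ax 7.082003079538568 T 0.08322559205411253 0.731184439702989 -0.9917200535376701
40 8.4083 [-5.099 -0.896  5.795] ax 7.74522205662205 T 0.05102497480715869 0.730303814905418 -0.8353748214229835
50 8.7333 [-4.402 -1.072  6.177] ax 7.630194773541234 T 0.08843138375416712 0.7317018049963304 -0.6808533271004701
60 9.0583 [-4.352 -0.207  6.222] ax 7.5818451588628735 T 0.0507382583039339 0.7245022390608724 -0.5283454462492444
70 9.3833 [-7.5   -0.116  8.017] ax 10.919637228803062 T 0.041060224065844864 0.7300322341975307 -0.3780900408081004
77 9.6583 [-7.439 -0.461  7.684] ax 10.64068033755649 T 0.07680518723965918 0.7309054631406225 -0.27423429382282993
```

Small torque throughout. Draw it off, watching the force.

```bash
python3 - <<'E'
from h import *
np.set_printoptions(precision=3,suppress=True)
P=get_tcp_pos()
for d in(.004,.010,.018,.026,.04,.055):
    env.line_to(P+BZ*d,max_speed=.08);f=get_wrist_force();print(d,f,"ax",f@BZ,get_gripper_width())
    if abs(f@BZ)>25:break
print(get_time_s(),get_q())
look("side","d");p=look("top","d")
im=cv2.imread("pics/d_side.png")[130:290,180:380];cv2.imwrite("pics/d_sc.png",cv2.resize(im,(750,600),interpolation=cv2.INTER_CUBIC))
E
```

```text
0.004 [-0.157  0.182 -0.839] ax -0.5764653048357355 0.7267087140006222
0.01 [0.114 0.23  0.044] ax -0.04933360252077577 0.7305464801218807
0.018 [ 0.093 -1.593  0.602] ax 0.5148836908000316 0.7304353709659331
0.026 [-0.381  0.334 -0.129] ax 0.11116861287759787 0.7306814353378919
0.04 [ 0.452 -0.07  -0.516] ax -0.6790657332108797 0.732610509420357
0.055 [ 0.301 -0.19   0.12 ] ax -0.0781530994458244 0.7319104546682751
11.6417 [ 1.012 -0.15  -1.072  2.268 -0.447  0.305  0.68 ]
```

View pics/d_sc.png

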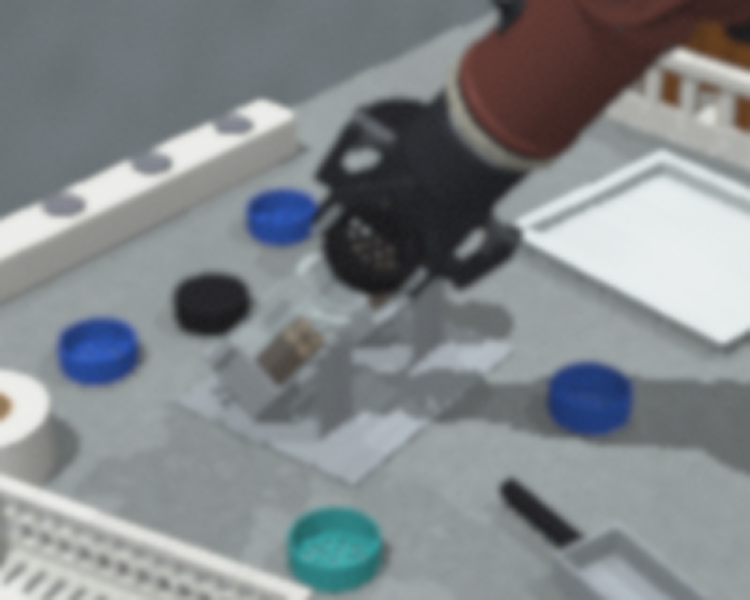

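```bash
python3 - <<'E'
from h import *
np.set_printoptions(precision=3,suppress=True)
y=R.from_rotvec(get_orientation()).as_matrix()[:,1];print(y)
o=rv([0,0,-1],[1,.1,0])
env.goto([.51,-.10,.25],rv([.4,0,-1],y));print(get_time_s(),get_q())
env.goto([.545,-.345,.12],o);print(get_time_s(),get_q(),get_wrist_force(),get_gripper_width())
look("side","e");p=look("top","e")
im=cv2.imread("pics/e_side.png")[100:260,280:480];cv2.imwrite("pics/e_sc.png",cv2.resize(im,(750,600),interpolation=cv2.INTER_CUBIC))
E
```

```text
[0.721 0.366 0.588]
12.475 [ 0.97  -0.218 -0.703  2.023 -0.292  0.932  0.777]
13.5583 [ 1.09   0.525 -0.804  1.577  0.394  1.209  0.315] [-0.183  0.035  0.644] 0.7276660935986203
```

View pics/e_sc.png

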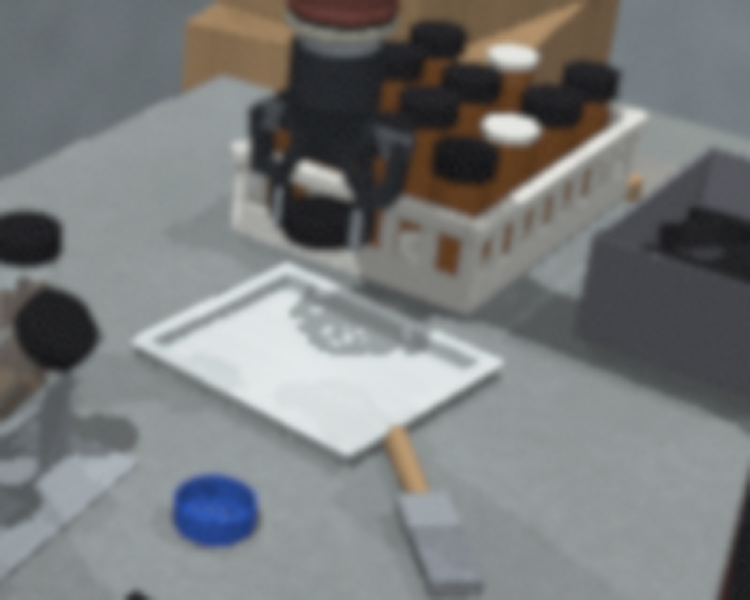

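```bash
python3 - <<'E'
from h import *
np.set_printoptions(precision=3,suppress=True)
x,y=.545,-.345
z=.03
env.line_to([x,y,.035],max_speed=.12);env.line_to([x,y,.015],max_speed=.06)
for z in np.arange(.012,-.008,-.002):
    env.line_to([x,y,z],max_speed=.03);f=get_wrist_force();print(round(z,3),f)
    if f[2]>4:break
env.grip(1.0);print(get_wrist_force(),get_gripper_width(),get_time_s())
env.line_to([x,y,.12],max_speed=.15)
env.goto([.52,-.1,.25],get_orientation())
p=look("top","f");look("side","f");print(get_time_s())
for d in vision.silhouettes(p,"cap"):
    C=cloud(p,d["region"]);print(d["confidence"],np.median(C,0),d["extent"])
im=cv2.imread("pics/f_top.png")[110:290,200:460];cv2.imwrite("pics/f_tc.png",cv2.resize(im,(780,540),interpolation=cv2.INTER_CUBIC))
E
```

```text
0.012 [-0.421  0.075 -0.659]
0.01 [-0.133 -0.825 -0.78 ]
0.008 [-0.064  0.183  0.596]
0.006 [-0.195  0.37   0.283]
0.004 [-0.718  0.228  0.22 ]
0.002 [ 0.393 -0.824  0.196]
0.0 [ 0.91  -0.382 -0.027]
-0.002 [ 0.032 -0.996  0.183]
-0.004 [-6.562  2.034 14.809]
[-0.333  0.583  0.122] 0.9988319856337805 17.6083
19.7583
0.82 [0.5   0.144 0.003] [229.3, 235.8, 247.7, 257.1]
0.77 [ 0.546 -0.353  0.025] [404.0, 217.1, 418.8, 242.3]
0.73 [ 0.482 -0.101  0.002] [315.6, 242.6, 330.9, 263.1]
0.7 [ 0.837 -0.149  0.003] [328.1, 126.8, 348.4, 149.1]
0.6 [0.797 0.097 0.004] [244.6, 140.0, 266.0, 161.3]
```

View pics/f_tc.png

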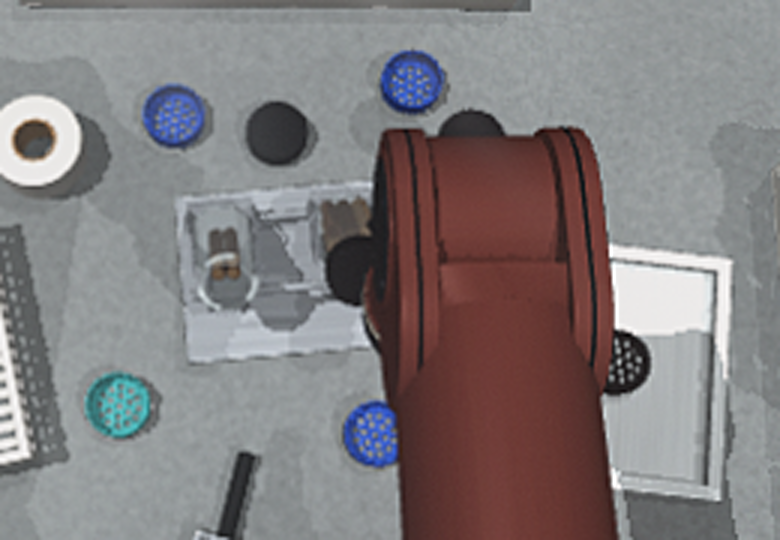

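View pics/f_side.png

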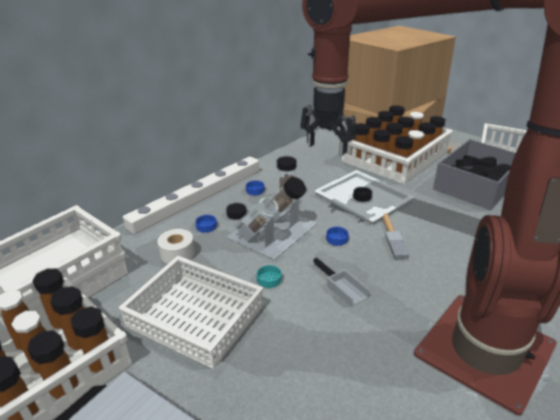

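```bash
python3 - <<'E'
from h import *
np.set_printoptions(precision=3,suppress=True)
p=vision.read_camera("top");A=cloud(p,p["range_z"]>0)
c=BO+.13*BZ;u=proj(p,c);print("pred mouth px",u, vision.spot_point(p,"jar_mouth")[:1])
C=A[np.linalg.norm(A-c,axis=1)<.03];C=C[abs((C-c)@BZ)<.004];L=(C-c)@RB;print(len(C),np.percentile(L,[2,98],axis=0))
pp,zt,o=jarpose(.060,20,dx=.08,sgn=-1)
env.goto([.67,.03,.28],rv([0,0,-1],-BY));print(get_time_s(),get_q())
env.goto(pp+zt*.021,o);print(get_time_s(),get_q(),get_tcp_pos())
look("side","g")
im=cv2.imread("pics/g_side.png")[130:290,180:380];cv2.imwrite("pics/g_sc.png",cv2.resize(im,(750,600),interpolation=cv2.INTER_CUBIC))
E
```

```text
pred mouth px [275.493 205.499] [{'pixel': [204.1, 275.7], 'confidence': 0.79}]
61 [[-0.023 -0.02  -0.004]
 [ 0.023  0.023  0.002]]
21.5417 [ 0.412  0.458 -0.76   1.3    0.31   1.502 -1.787]
22.325 [ 0.146  1.015 -0.657  0.842  0.419  1.959 -1.821] [0.687 0.044 0.11 ]
```

View pics/g_sc.png

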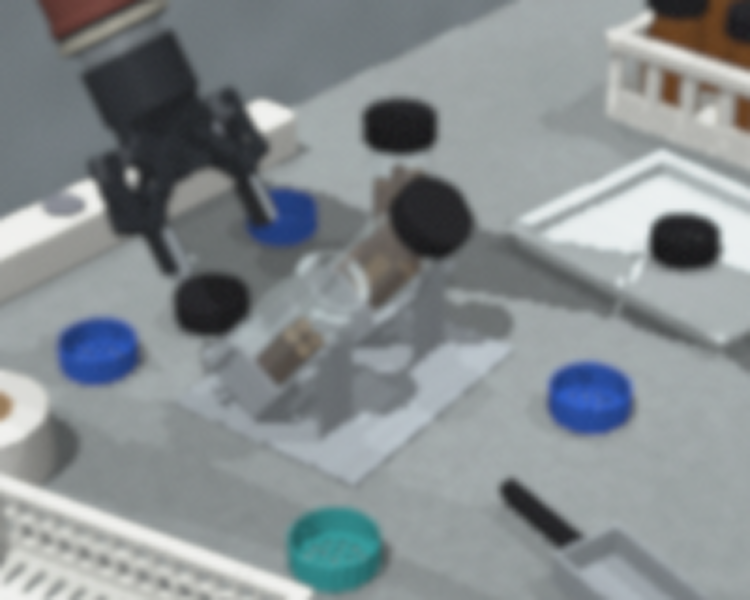

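```bash
python3 - <<'E'
from h import *
np.set_printoptions(precision=3,suppress=True)
for d in(.05,.03,.015,.007,0):
    pp,zt,o=jarpose(.060,20,dx=d,sgn=-1)
    env.line_to(pp+zt*.021,max_speed=.08);f=get_wrist_force();print(d,f)
    if np.linalg.norm(f)>6:break
env.grip(0,grasp_force=30);print(get_gripper_width()*85,get_wrist_force(),get_torque())
env.grip(0,grasp_force=80);print(get_gripper_width()*85,get_wrist_force(),get_torque(),get_tcp_pos(),get_q(),get_time_s())
look("side","h")
im=cv2.imread("pics/h_side.png")[130:290,180:380];cv2.imwrite("pics/h_sc.png",cv2.resize(im,(750,600),interpolation=cv2.INTER_CUBIC))
E
```

```text
0.05 [-0.488 -0.692  0.18 ]
0.03 [-0.212  0.427  0.168]
0.015 [-0.723  0.573  0.229]
0.007 [-0.273 -0.004 -0.428]
0 [ 0.349 -0.167  0.154]
55.59589675975893 [ 2.151 -0.847  2.619] [-0.072 -0.531  0.124]
54.84324102682187 [-3.47  -2.457  1.534] [-0.253  0.147  0.334] [0.624 0.038 0.059] [ 0.238  0.936 -0.681  1.135  0.399  1.783 -1.869] 24.725
```

View pics/h_sc.png

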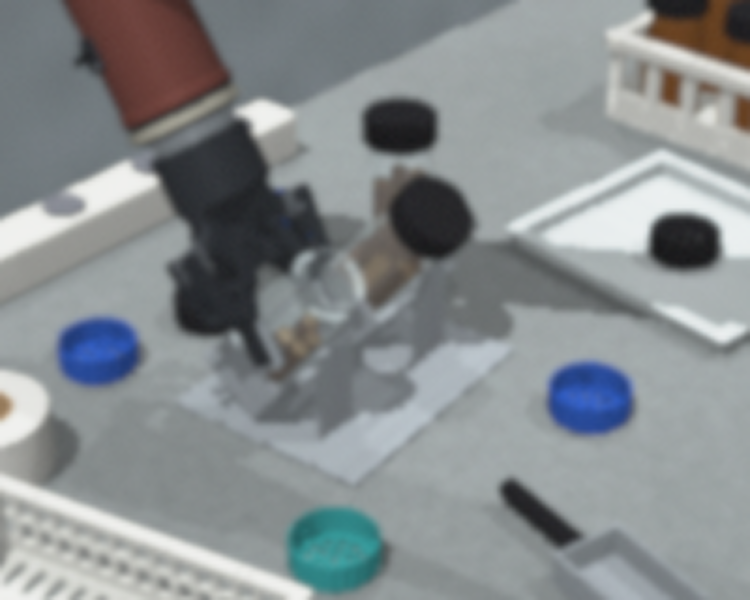

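```bash
python3 - <<'E'
from h import *
np.set_printoptions(precision=3,suppress=True)
np.save("grasp.npy",np.r_[get_tcp_pos(),get_orientation()])
P=get_tcp_pos()
for d in(.01,.04,.08):
    env.line_to(P+BX*d,max_speed=.08);print(d,get_wrist_force(),get_gripper_width()*85)
np.save("liftq.npy",get_q());print(get_time_s())
look("side","i")
im=cv2.imread("pics/i_side.png")[130:290,180:380];cv2.imwrite("pics/i_sc.png",cv2.resize(im,(750,600),interpolation=cv2.INTER_CUBIC))
E
```

```text
0.01 [ 0.975 -1.368  0.205] 55.061755647814465
0.04 [-1.262 -0.837 -2.662] 54.91718404821142
0.08 [ 0.663 -0.308 -2.185] 54.44704517564071
26.2167
```

View pics/i_sc.png

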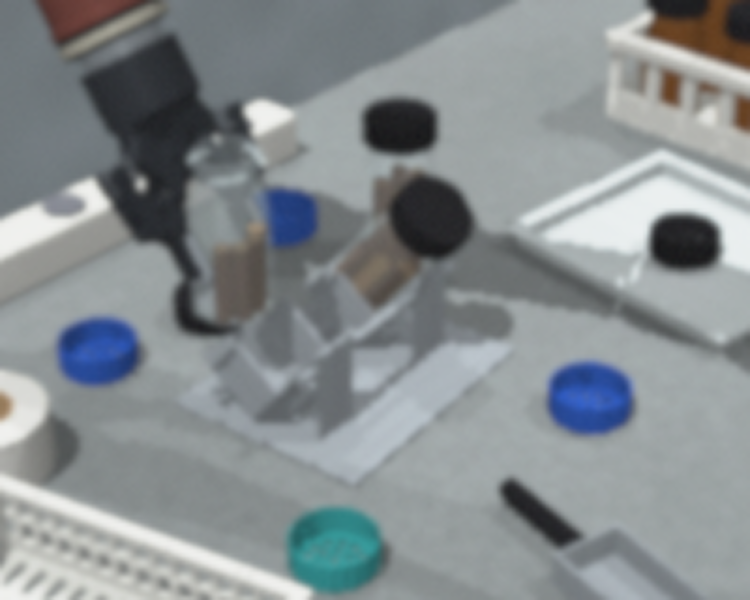

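```bash
python3 - <<'E'
from h import *
np.set_printoptions(precision=3,suppress=True)
env.grip(0,grasp_force=120);print(get_gripper_width()*85,get_wrist_force())
for n in("side","top"):
    p=look(n,"j");s=vision.spot_point(p,"jar_mouth")[:2]
    for d in s: print(n,d,w(p,*d["pixel"]))
    s=vision.spot_point(p,"jar")[:2]
    for d in s: print(n,"jar",d,w(p,*d["pixel"]))
    for d in vision.silhouettes(p,"jar")[:2]: print(d["confidence"],d["extent"])
    C=cloud(p,p["range_z"]>0)
    C=C[(abs(C[:,0]-.66)<.09)&(abs(C[:,1]-.04)<.04)&(C[:,2]>.04)]
    print(C.shape)
print("tcp",get_tcp_pos(),get_time_s())
for n,b in(("side",(130,240,200,300)),("top",(130,240,220,340))):
    im=cv2.imread(f"pics/j_{n}.png")[b[0]:b[1],b[2]:b[3]];cv2.imwrite(f"pics/j_{n}c.png",cv2.resize(im,None,fx=6,fy=5.4,interpolation=cv2.INTER_CUBIC))
E
```

```text
54.543024465688454 [-3.454  0.595  1.318]
side jar {'pixel': [209.4, 234.3], 'confidence': 0.62} [0.689 0.071 0.095]
0.64 [226.6, 202.8, 319.3, 260.5]
0.55 [221.6, 171.1, 253.8, 215.4]
(4709, 3)
top {'pixel': [170.6, 272.2], 'confidence': 0.53} [0.711 0.048 0.058]
top jar {'pixel': [168.5, 272.4], 'confidence': 0.56} [0.717 0.047 0.061]
0.65 [263.5, 161.6, 281.9, 180.6]
(3084, 3)
tcp [0.686 0.044 0.109] 26.8833
```

View pics/j_sidec.png

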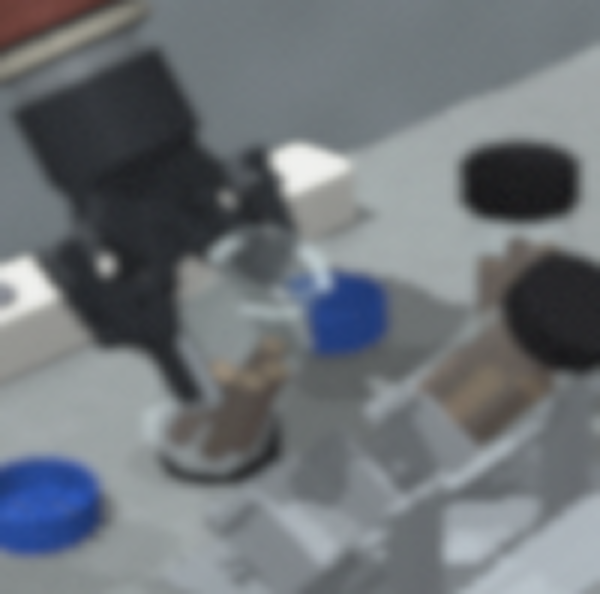

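View pics/j_topc.png

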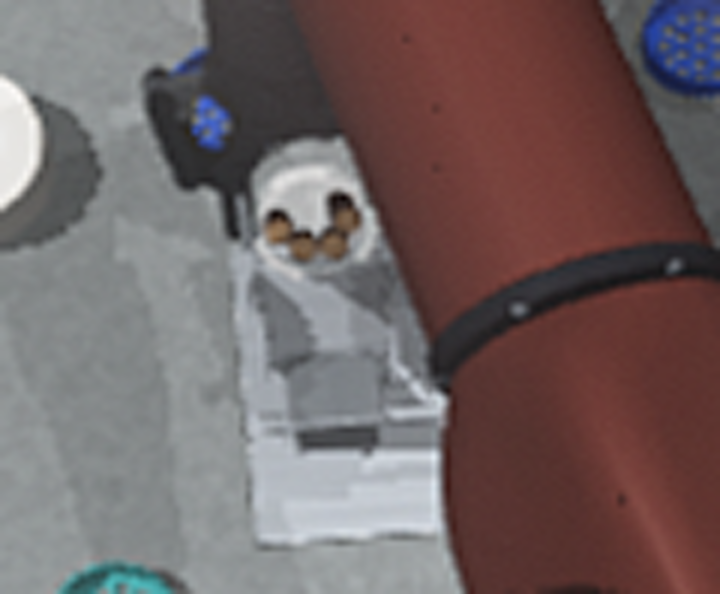

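```bash
python3 - <<'E'
from h import *
ims=[]
for i in range(4):
    p=vision.read_camera("side");im=p["image"][150:230,200:270];ims.append(cv2.resize(im,None,fx=5.5,fy=5.5,interpolation=cv2.INTER_CUBIC))
    env.wait(.1)
cv2.imwrite("pics/k.png",cv2.resize(np.vstack([np.hstack(ims[:2]),np.hstack(ims[2:])]),(700,600)));print(get_time_s())
E
```

```text
27.4833
```

View pics/k.png

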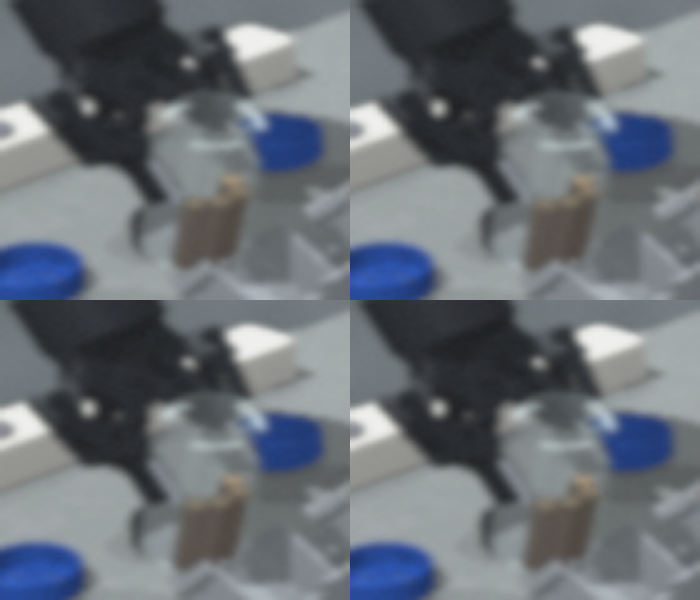

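```bash
cat >> h.py <<'E'
from scipy.optimize import least_squares
def jartilt(tag,n="side"):
    """template: grasp-known point; fit tilt angle by projecting rim & base circles: draw overlay for angles"""
    pass
def overlay(pic,tag,origin,Rm,box,scale=6):
    im=pic["image"].copy();r0,r1,c0,c1=box
    big=cv2.resize(im[r0:r1,c0:c1],None,fx=scale,fy=scale,interpolation=cv2.INTER_CUBIC)
    def poly(pts,col):
        q=np.array([(proj(pic,origin+Rm@np.array(a))-[c0,r0]+.5)*scale for a in pts]);cv2.polylines(big,[q.astype(np.int32)],True,col,1)
    t=np.linspace(0,2*np.pi,24,endpoint=False)
    poly([[.024*np.cos(a),.024*np.sin(a),.13] for a in t],(0,0,255))
    o=[(28,14),(14,28),(-14,28),(-28,14),(-28,-14),(-14,-28),(14,-28),(28,-14)]
    for z,c in((0,(0,255,0)),(.085,(0,255,255))): poly([[x/1000,y/1000,z] for x,y in o],c)
    cv2.imwrite(f"pics/{tag}.png",big)
E
python3 - <<'E'
from h import *
np.set_printoptions(precision=3,suppress=True)
T=get_tcp_pos();M=R.from_rotvec(get_orientation()).as_matrix()
g=T-M[:,2]*.021   # jar axis point zg=.060
for n,b in(("side",(150,235,205,290)),("top",(140,230,240,320))):
    p=vision.read_camera(n)
    for e in(52,70,90):
        E=np.radians(e);h=np.array([-np.cos(YAW),-np.sin(YAW),0])
        jz=np.cos(E)*h+np.sin(E)*np.array([0,0,1]);jx=np.cross(BY,jz)
        Rm=np.stack([jx,BY,jz],1)
        overlay(p,f"ov_{n}_{e}",g-.060*jz,Rm,b,5)
a=np.hstack([cv2.imread(f"pics/ov_side_{e}.png") for e in(52,70,90)]);c=np.hstack([cv2.imread(f"pics/ov_top_{e}.png") for e in(52,70,90)])
a=cv2.resize(a,(800,266));c=cv2.resize(c,(800,300));cv2.imwrite("pics/ov1.png",np.vstack([a,c]))
E
```

```text
(no output)
```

View pics/ov1.png

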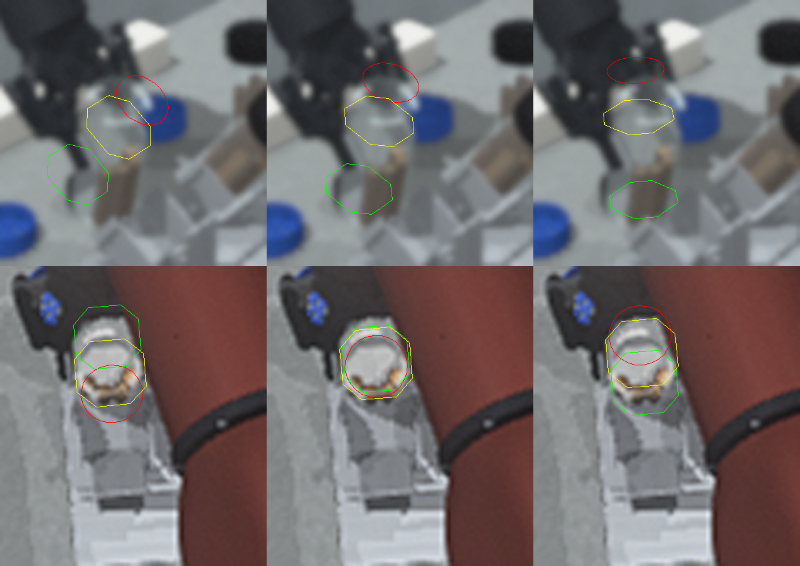

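```bash
python3 - <<'E'
from h import *
np.set_printoptions(precision=3,suppress=True)
print(get_time_s(),get_gripper_width()*85,get_wrist_force())
T=get_tcp_pos();M=R.from_rotvec(get_orientation()).as_matrix()
g=T-M[:,2]*.021
p=look("side","l");q=look("top","l")
h=np.array([-np.cos(YAW),-np.sin(YAW),0])
out=[]
for e,dz in((85,.010),(95,.012),(100,.012)):
    E=np.radians(e);jz=np.cos(E)*h+np.sin(E)*np.array([0,0,1]);Rm=np.stack([np.cross(BY,jz),BY,jz],1)
    for n,pp,b in(("s",p,(150,235,205,290)),("t",q,(140,230,240,320))):
        overlay(pp,f"x{n}",g-.060*jz-np.array([0,0,dz]),Rm,b,5); 
        if n=="s": a=cv2.resize(cv2.imread("pics/xs.png"),(266,266))
        else: a=np.vstack([a,cv2.resize(cv2.imread("pics/xt.png"),(266,300))])
    out.append(a)
cv2.imwrite("pics/ov2.png",np.hstack(out))
im=np.hstack([cv2.resize(p["image"][150:235,205:290],(400,400),interpolation=cv2.INTER_CUBIC),cv2.resize(q["image"][140:230,240:320],(356,400),interpolation=cv2.INTER_CUBIC)]);cv2.imwrite("pics/l2.png",im)
E
```

```text
27.5833 53.88175272568763 [-1.208 -0.012  5.402]
```

View pics/ov2.png

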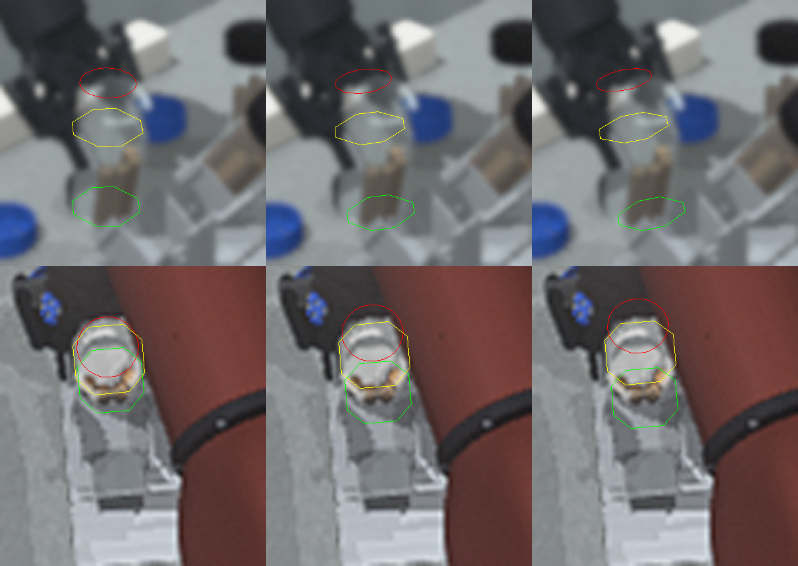

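View pics/l2.png

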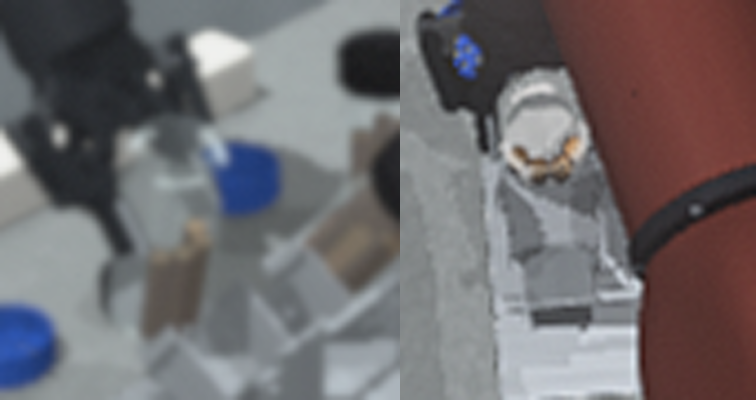

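```bash
python3 - <<'E'
from h import *
np.set_printoptions(precision=3,suppress=True)
P=get_tcp_pos();q=env.inverse_kinematics(P+np.array([-.06,.03,.1]),get_orientation());print(q)
t0=get_time_s()
try: env.line_to(P+np.array([-.06,.03,.1]),max_speed=.15)
except env.MotionError as e: print(e)
print(get_time_s()-t0,get_gripper_width()*85,get_wrist_force(),get_torque())
p=look("side","m");q=look("top","m");print(get_tcp_pos(),get_wrist_force())
u=proj(p,get_tcp_pos()).astype(int);v=proj(q,get_tcp_pos()).astype(int);print(u,v)
f=lambda im,u:cv2.resize(im[max(u[1]-50,0):u[1]+50,max(u[0]-50,0):u[0]+50],(400,400),interpolation=cv2.INTER_CUBIC)
cv2.imwrite("pics/m2.png",np.hstack([f(p["image"],u),f(q["image"],v)]))
E
```

```text
[ 0.174  0.836 -0.71   0.98   0.333  2.009 -1.903]
0.958400000000001 53.72328205279983 [-0.148  0.377 -3.5  ] [ 0.023 -0.777 -0.001]
[0.626 0.073 0.207] [-0.811 -0.178 -1.044]
[248 180] [259 185]
```

View pics/m2.png

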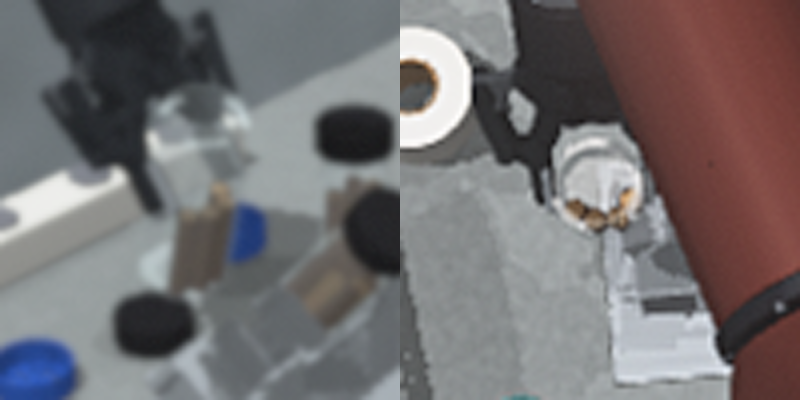

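```bash
cat >> h.py <<'E'
def pour(az,tau,s=-1):
    t=np.radians(tau);a=np.radians(az);zt=np.array([np.sin(t)*np.cos(a),np.sin(t)*np.sin(a),-np.cos(t)])
    return zt,rv(zt,s*np.array([-np.sin(a),np.cos(a),0]))
def crop2(tag,p,q,r=50):
    P=get_tcp_pos();u=proj(p,P).astype(int);v=proj(q,P).astype(int)
    f=lambda im,u:cv2.resize(im[max(u[1]-r,0):u[1]+r,max(u[0]-r,0):u[0]+r],(400,400),interpolation=cv2.INTER_CUBIC)
    cv2.imwrite(f"pics/{tag}2.png",np.hstack([f(p["image"],u),f(q["image"],v)]));print(u,v)
E
python3 - <<'E'
from h import *
np.set_printoptions(precision=3,suppress=True)
zt,o=pour(90,0);t0=get_time_s()
try: env.line_to([.55,.36,.25],max_speed=.2,rot=o)
except env.MotionError as e: print(e)
print(get_time_s(),get_time_s()-t0,get_q(),get_wrist_force())
p=look("side","n");q=look("top","n");crop2("n",p,q)
E
```

```text
30.45 1.7082999999999977 [ 0.118  0.593 -1.164  1.373  0.54   1.517 -1.007] [-0.446 -0.389 -2.183]
[170 227] [138 210]
```

View pics/n2.png

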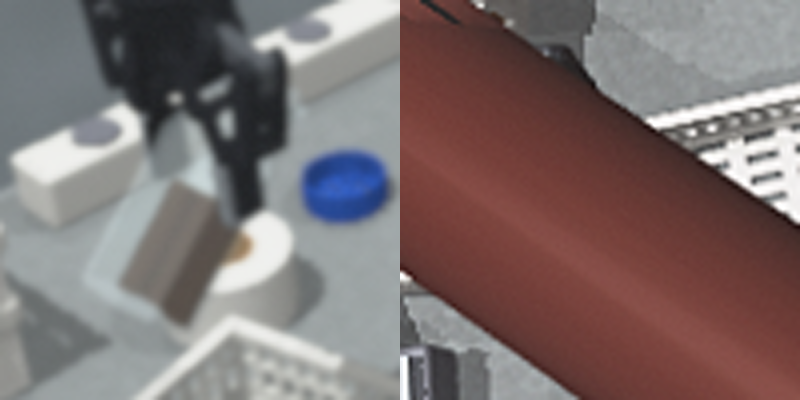

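```bash
python3 - <<'E'
from h import *
np.set_printoptions(precision=3,suppress=True)
T=get_tcp_pos();M=R.from_rotvec(get_orientation()).as_matrix();print(M)
g=T-M[:,2]*.021
p=vision.read_camera("side")
out=[]
for e,zg in((45,.06),(55,.06),(62,.06),(45,.075),(55,.075),(62,.075)):
    E=np.radians(e);jz=np.cos(E)*np.array([0,-1,0])+np.sin(E)*np.array([0,0,1]);jy=M[:,1];Rm=np.stack([np.cross(jy,jz),jy,jz],1)
    overlay(p,"xs",g-zg*jz,Rm,(175,275,120,220),5);out.append(cv2.resize(cv2.imread("pics/xs.png"),(266,290)))
cv2.imwrite("pics/ov3.png",np.vstack([np.hstack(out[:3]),np.hstack(out[3:])]))
# IK search
for tau in(85,95,105,112):
  for az in(50,70,90,110,130):
    zt,o=pour(az,tau)
    for pos in([.55,.33,.22],[.55,.38,.28]):
      q=env.inverse_kinematics(pos,o)
      if q is not None: print(tau,az,pos,q)
E
```

```text
[[ 0.002  1.    -0.   ]
 [ 1.    -0.002 -0.001]
 [-0.001 -0.    -1.   ]]
85 70 [0.55, 0.33, 0.22] [-1.09   0.919  1.207  2.292  3.962  1.979  0.787]
85 70 [0.55, 0.38, 0.28] [-1.229  0.629  1.22   2.279  4.08   1.677  0.769]
85 90 [0.55, 0.33, 0.22] [ 0.84   0.921 -1.097  1.918 -0.946  0.911  0.678]
85 90 [0.55, 0.38, 0.28] [ 0.751  0.769 -1.094  1.912 -1.111  0.923  0.663]
85 110 [0.55, 0.33, 0.22] [ 0.682  1.085 -1.104  1.6   -0.582  1.229  0.419]
85 110 [0.55, 0.38, 0.28] [ 0.605  0.975 -1.101  1.589 -0.7    1.21   0.389]
85 130 [0.55, 0.33, 0.22] [ 0.464  1.216 -1.108  1.266 -0.399  1.6    0.303]
85 130 [0.55, 0.38, 0.28] [ 0.391  1.136 -1.107  1.241 -0.488  1.576  0.252]
95 70 [0.55, 0.33, 0.22] [-0.811  0.78   0.813  2.274  3.994  1.948  1.035]
95 70 [0.55, 0.38, 0.28] [-1.205  0.938  1.207  2.289  3.718  2.02   0.685]
95 90 [0.55, 0.33, 0.22] [ 0.847  1.092 -1.102  1.91  -0.978  0.949  0.802]
95 90 [0.55, 0.38, 0.28] [ 0.75   0.93  -1.098  1.92  -1.176  0.959  0.822]
95 110 [0.55, 0.33, 0.22] [ 0.683  1.21  -1.107  1.591 -0.643  1.265  0.496]
95 110 [0.55, 0.38, 0.28] [ 0.606 
[... 890 characters left out ...]
13]
112 50 [0.55, 0.38, 0.28] [-0.889  0.696  0.423  2.394  3.335  1.929  1.269]
112 70 [0.55, 0.33, 0.22] [ 0.916  1.394 -1.115  2.119 -1.438  0.864  1.525]
112 70 [0.55, 0.38, 0.28] [-0.639  0.739  0.425  2.212  3.856  1.996  1.175]
112 90 [0.55, 0.33, 0.22] [ 0.929  1.614 -1.297  1.856 -0.671  0.879  0.747]
112 90 [0.55, 0.38, 0.28] [ 0.719  1.217 -1.107  1.891 -1.215  1.056  1.031]
112 110 [0.55, 0.33, 0.22] [ 0.726  1.565 -1.272  1.563 -0.543  1.263  0.48 ]
112 110 [0.55, 0.38, 0.28] [ 0.581  1.296 -1.109  1.591 -0.89   1.31   0.635]
112 130 [0.55, 0.33, 0.22] [ 0.448  1.471 -1.113  1.254 -0.622  1.687  0.382]
112 130 [0.55, 0.38, 0.28] [ 0.381  1.377 -1.111  1.268 -0.729  1.636  0.369]
```

View pics/ov3.png

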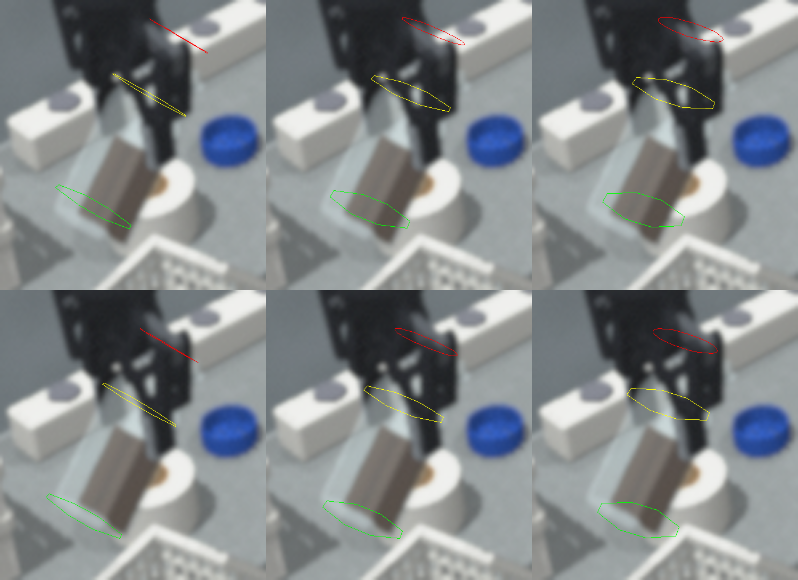

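```bash
python3 - <<'E'
from h import *
np.set_printoptions(precision=3,suppress=True)
T=get_tcp_pos();M=R.from_rotvec(get_orientation()).as_matrix()
g=T-M[:,2]*.021
p=vision.read_camera("side")
out=[]
for e,zg,dx in((57,.08,0),(57,.088,0),(57,.08,.008),(57,.08,-.008),(60,.08,-.006),(53,.084,0)):
    E=np.radians(e);jz=np.cos(E)*np.array([0,-1,0])+np.sin(E)*np.array([0,0,1]);jy=-M[:,1];jx=np.cross(jy,jz);Rm=np.stack([jx,jy,jz],1)
    if dx and out==[]:print(jx)
    overlay(p,"xs",g-zg*jz+dx*jx,Rm,(175,275,120,220),5);out.append(cv2.resize(cv2.imread("pics/xs.png"),(266,290)))
print(jx)
cv2.imwrite("pics/ov4.png",np.vstack([np.hstack(out[:3]),np.hstack(out[3:])]))
E
```

```text
[0.001 0.799 0.602]
```

View pics/ov4.png

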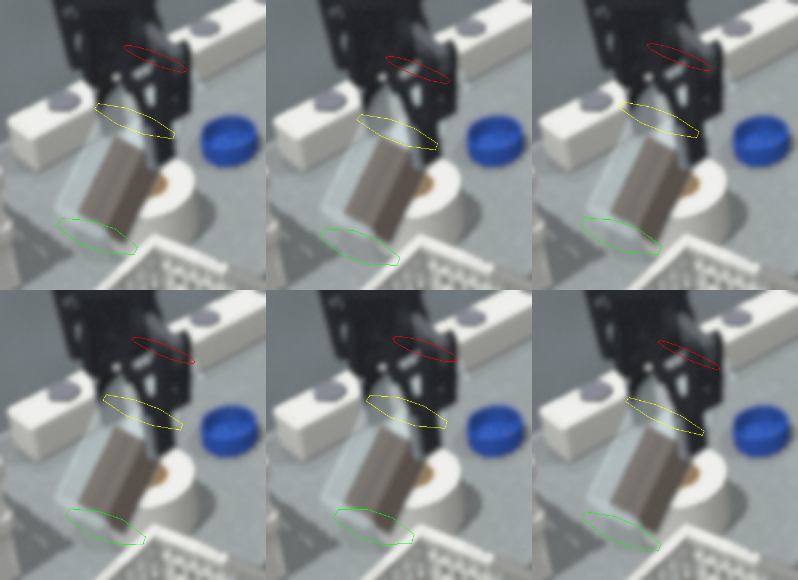

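```bash
python3 - <<'E'
from h import *
p=vision.read_camera("side");env.wait(.3);q=vision.read_camera("side");print(get_time_s(),get_gripper_width()*85,get_wrist_force(),get_torque())
old=cv2.imread("pics/n_side.png")
f=lambda im:cv2.resize(im[175:275,120:220],(400,400),interpolation=cv2.INTER_CUBIC)
cv2.imwrite("pics/o2.png",np.hstack([f(old),f(q["image"])]))
d=cv2.absdiff(old,q["image"]);print(d[175:275,120:220].max(),d[175:275,120:220].mean())
E
```

```text
31.05 53.75363907889973 [-0.33590109  0.24168003 -2.70830644] [-0.01406485  0.01991458 -0.00171395]
34 1.0559333333333334
```

View pics/o2.png

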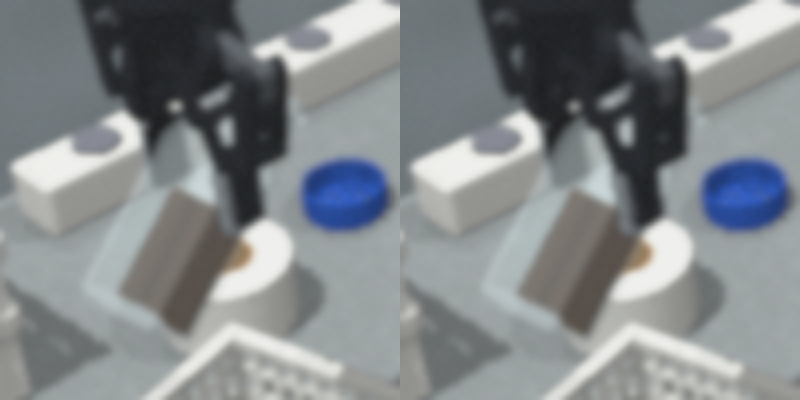

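```bash
python3 - <<'E'
from h import *
np.set_printoptions(precision=3,suppress=True)
pp,zt,o=jarpose(.080,57,dx=.07,dz=.012,sgn=-1)
P=pp+zt*.021;print(P,zt)
try:
    env.line_to(P+np.array([0,.02,.05]),max_speed=.25,rot=o)
    env.line_to(P,max_speed=.15)
except env.MotionError as e: print(e)
print(get_time_s(),get_q(),get_wrist_force())
p=look("side","q")
T=get_tcp_pos();M=R.from_rotvec(get_orientation()).as_matrix();g=T-M[:,2]*.021
out=[]
for e,zg in((57,.08),(60,.08),(54,.08)):
    f=np.radians(e-57); jz=R.from_rotvec(BY*f).apply(BZ)
    overlay(p,"xs",g-zg*jz,np.stack([np.cross(BY,jz),BY,jz],1),(150,250,190,290),5);out.append(cv2.resize(cv2.imread("pics/xs.png"),(266,290)))
out2=[cv2.resize(p["image"][150:250,190:290],(400,300),interpolation=cv2.INTER_CUBIC)]*2
cv2.imwrite("pics/ov5.png",np.vstack([np.hstack(out),cv2.resize(np.hstack(out2),(798,300))]))
E
```

```text
[0.672 0.043 0.125] [ 0.087  0.009 -0.996]
33.1833 [ 0.476  0.52  -0.816  1.581  0.426  1.131 -1.896] [-0.692  0.614 -2.205]
```

View pics/ov5.png

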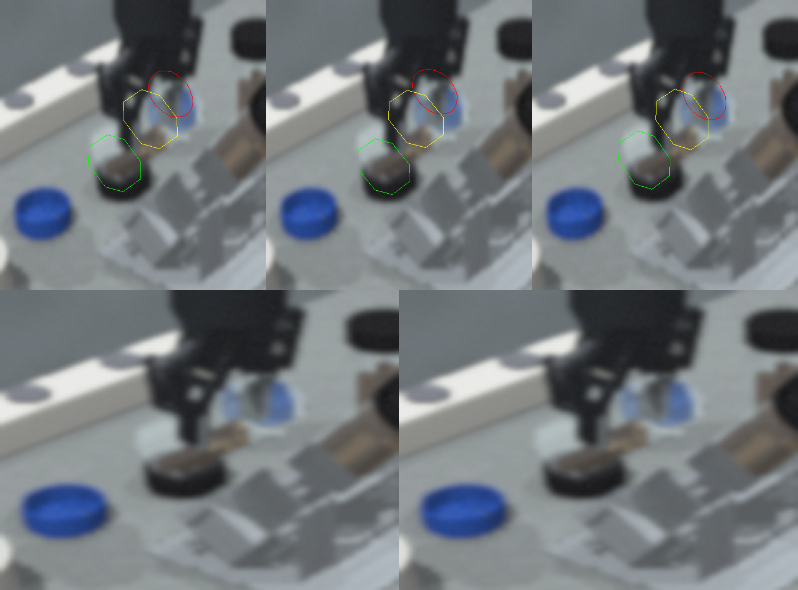

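```bash
python3 - <<'E'
from h import *
p=vision.read_camera("side");q=look("top","r")
T=get_tcp_pos();M=R.from_rotvec(get_orientation()).as_matrix();g=T-M[:,2]*.021
print(get_gripper_width()*85,proj(q,T))
rows=[]
for e,zg,k in((45,.075,0),(35,.075,0),(35,.065,.01)):
    jz=R.from_rotvec(BY*np.radians(e-52)).apply(BZ);Rm=np.stack([np.cross(BY,jz),BY,jz],1)
    overlay(p,"xs",g-zg*jz+M[:,2]*k,Rm,(150,250,190,290),5);overlay(q,"xt",g-zg*jz+M[:,2]*k,Rm,(140,230,230,320),5)
    rows.append(np.vstack([cv2.resize(cv2.imread("pics/xs.png"),(266,300)),cv2.resize(cv2.imread("pics/xt.png"),(266,290))]))
cv2.imwrite("pics/ov6.png",np.hstack(rows))
E
```

```text
53.97979804252448 [272.62502493 177.01499307]
```

View pics/ov6.png

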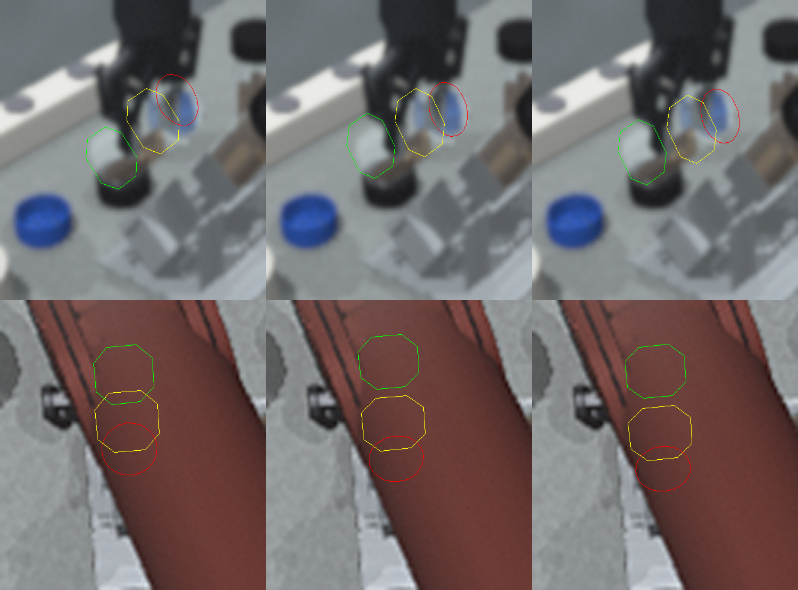

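```bash
python3 - <<'E'
from h import *
np.set_printoptions(precision=3,suppress=True)
P=get_tcp_pos()
for zz in(.17,.19,.22):
    for tau in(90,95,100,105): print(zz,tau,env.inverse_kinematics([.545,.41,zz],pour(90,tau)[1]))
env.line_to(P+np.array([-.02,.01,.11]),max_speed=.12)
env.line_to([.55,.38,.26],max_speed=.2,rot=pour(90,0)[1])
print(get_time_s(),get_q(),get_wrist_force(),get_gripper_width()*85)
p=look("side","s");T=get_tcp_pos();M=R.from_rotvec(get_orientation()).as_matrix()
out=[]
for e,zg,k in((40,.065,.011),(35,.065,.011),(45,.065,.011)):
    E=np.radians(e);jz=np.cos(E)*np.array([0,-1,0])+np.sin(E)*np.array([0,0,1]);jy=-M[:,1];Rm=np.stack([np.cross(jy,jz),jy,jz],1)
    overlay(p,"xs",T-M[:,2]*k-zg*jz,Rm,(175,275,110,210),5);out.append(cv2.resize(cv2.imread("pics/xs.png"),(266,290)))
cv2.imwrite("pics/ov7.png",np.hstack(out))
E
```

```text
0.17 90 [ 0.8    1.323 -1.267  1.91  -0.694  0.629  0.648]
0.17 95 [ 0.653  1.14  -1.014  1.901 -1.136  0.882  0.996]
0.17 100 [ 0.812  1.532 -1.285  1.877 -0.66   0.677  0.739]
0.17 105 [ 0.709  1.404 -1.11   1.857 -1.003  0.877  1.021]
0.19 90 [ 0.797  1.264 -1.268  1.916 -0.758  0.647  0.66 ]
0.19 95 [ 0.748  1.241 -1.169  1.907 -0.958  0.759  0.859]
0.19 100 [ 0.807  1.473 -1.285  1.889 -0.731  0.688  0.76 ]
0.19 105 [ 0.664  1.285 -1.048  1.873 -1.139  0.953  1.071]
0.22 90 [ 0.772  1.124 -1.222  1.923 -0.93   0.719  0.728]
0.22 95 [ 0.799  1.28  -1.277  1.915 -0.844  0.692  0.733]
0.22 100 [ 0.775  1.319 -1.232  1.904 -0.935  0.76   0.854]
0.22 105 [ 0.748  1.364 -1.196  1.888 -0.999  0.83   0.949]
36.3 [ 0.067  0.606 -1.153  1.328  0.548  1.544 -1.027] [ 0.617  0.067 -1.952] 53.598963672218694
```

View pics/ov7.png

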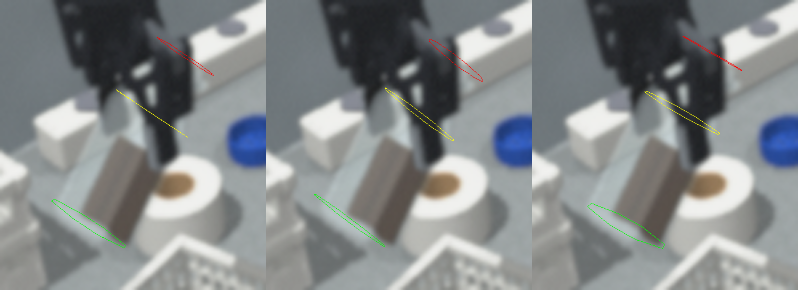

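```bash
python3 - <<'E'
from h import *
np.set_printoptions(precision=3,suppress=True)
try:
    env.line_to([.545,.40,.24],max_speed=.1,rot=pour(90,50)[1]);print(get_time_s(),get_q())
    env.line_to([.545,.41,.18],max_speed=.06,rot=pour(90,100)[1])
except env.MotionError as e: print(e)
env.wait(.3)
print(get_time_s(),get_q(),get_wrist_force(),get_gripper_width()*85)
p=look("side","t");q=look("top","t");crop2("t",p,q,60)
E
```

```text
37.4667 [ 0.698  0.592 -1.292  1.788 -0.301  0.778 -0.242]
39.1583 [ 0.807  1.494 -1.28   1.884 -0.708  0.686  0.759] [-0.332 -0.3   -1.795] 54.2041212868352
[156 268] [128 218]
```

View pics/t2.png

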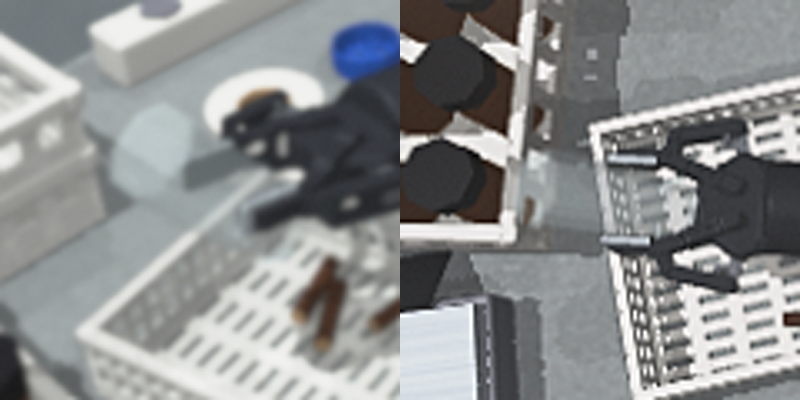

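View pics/t_side.png

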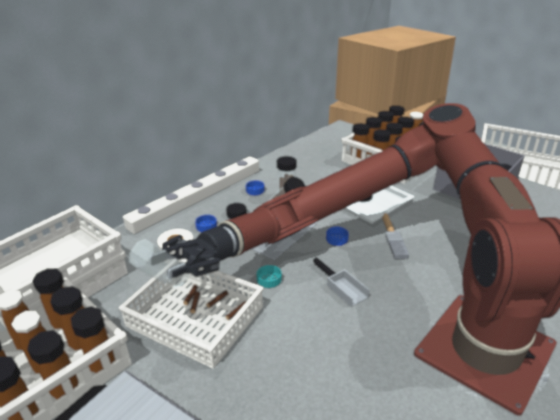

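```bash
python3 - <<'E'
from h import *
np.set_printoptions(precision=3,suppress=True)
env.line_to([.545,.40,.25],max_speed=.1,rot=pour(90,50)[1])
env.line_to([.56,.36,.28],max_speed=.1,rot=pour(90,0)[1])
print(get_time_s())
# pre-insert: high pose over rest with phi=43
f=43
pp,zt,o=jarpose(.067,f,dx=.10,dz=.02,sgn=-1)
P=pp+zt*.010;print(P,zt,env.inverse_kinematics(P,o))
try: env.line_to(P+np.array([-.03,0,.04]),max_speed=.2,rot=o)
except env.MotionError as e: print(e)
print(get_time_s(),get_q(),get_wrist_force(),get_gripper_width()*85,get_tcp_pos())
p=look("side","u");q=look("top","u");crop2("u",p,q,45)
for d in vision.silhouettes(p,"stick1"): print(d["confidence"],d["extent"],np.median(cloud(p,d["region"]),0))
T=get_tcp_pos();M=R.from_rotvec(get_orientation()).as_matrix()
u=proj(p,T).astype(int);out=[]
for e in(43,48,38):
    jz=R.from_rotvec(BY*np.radians(e-f)).apply(BZ)
    overlay(p,"xs",T-M[:,2]*.010-.067*jz,np.stack([np.cross(BY,jz),BY,jz],1),(u[1]-45,u[1]+45,u[0]-45,u[0]+45),6);out.append(cv2.resize(cv2.imread("pics/xs.png"),(266,290)))
cv2.imwrite("pics/ov8.png",np.hstack(out))
b=p["image"][240:380,110:280];cv2.imwrite("pics/bk.png",cv2.resize(b,None,fx=4,fy=4,interpolation=cv2.INTER_CUBIC))
E
```

```text
41.7333
[0.695 0.045 0.15 ] [-0.156 -0.016 -0.988] [ 0.109  0.622 -0.376  1.25   0.198  1.464 -1.726]
43.6 [ 0.116  0.535 -0.375  1.298  0.168  1.498 -1.72 ] [ 0.405  0.389 -0.827] 53.802898386035764 [0.665 0.046 0.191]
[245 177] [271 172]
0.58 [194.0, 293.6, 197.2, 314.5] [0.559 0.323 0.017]
0.52 [184.6, 286.7, 194.4, 307.9] [0.588 0.312 0.016]
```

View pics/u2.png

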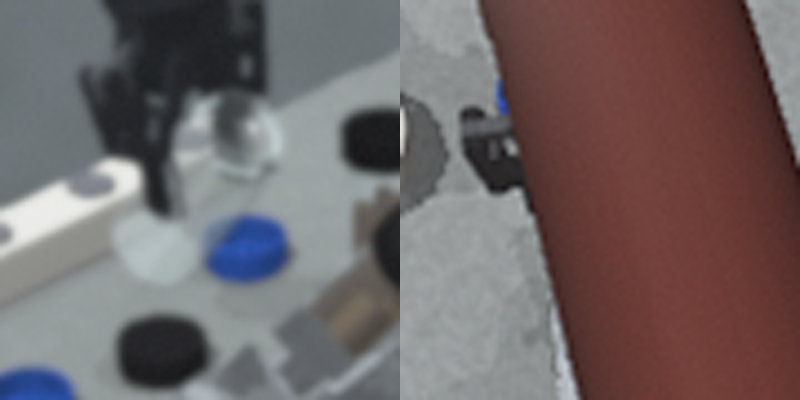

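View pics/ov8.png

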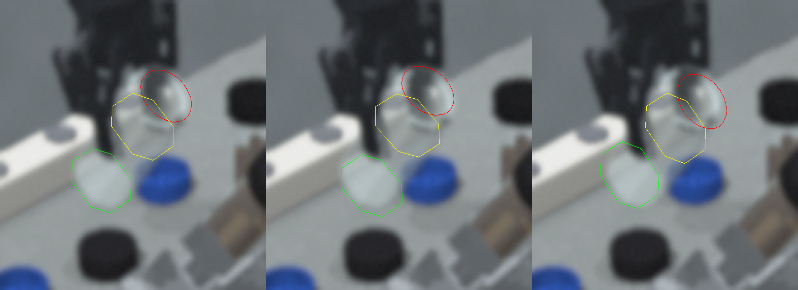

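View pics/bk.png

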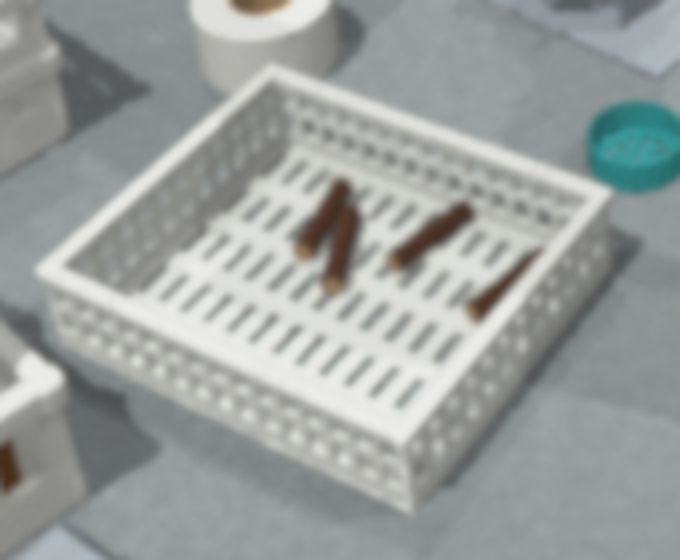

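```bash
python3 - <<'E'
from h import *
np.set_printoptions(precision=3,suppress=True)
f=43
def pose(dx,dz):
    pp,zt,o=jarpose(.067,f,dx=dx,dz=dz,sgn=-1);return pp+zt*.010,o
P,o=pose(.09,.015);env.line_to(P,max_speed=.12,rot=o)
for dx in(.06,.045,.035,.025,.018,.012,.008,.004,.001,-.002):
    P,o=pose(dx,.015);env.line_to(P,max_speed=.06);F=get_wrist_force();print(dx,F@RB,get_gripper_width()*85)
    if np.linalg.norm(F-np.array([0,0,-1.5]))>7:break
print(get_time_s())
p=look("side","v");q=look("top","v");crop2("v",p,q,45)
T=get_tcp_pos();M=R.from_rotvec(get_orientation()).as_matrix()
u=proj(p,T).astype(int);out=[]
for e in(43,47,39):
    jz=R.from_rotvec(BY*np.radians(e-f)).apply(BZ)
    overlay(p,"xs",T-M[:,2]*.010-.067*jz,np.stack([np.cross(BY,jz),BY,jz],1),(u[1]-45,u[1]+45,u[0]-45,u[0]+45),6);out.append(cv2.resize(cv2.imread("pics/xs.png"),(266,290)))
cv2.imwrite("pics/ov9.png",np.vstack([np.hstack(out),cv2.resize(cv2.imread("pics/v2.png")[:,:400],(798,300))[:, :]]))
E
```

```text
0.06 [-1.432  0.195 -0.679] 53.79429012750567
0.045 [ 0.044  0.354 -1.066] 53.997869769759504
0.035 [-0.351 -0.423 -1.023] 54.014706667036855
0.025 [-1.613 -0.834 -1.477] 53.88613673281223
0.018 [-1.936 -1.33  -1.16 ] 54.039687194367964
0.012 [-2.086 -2.526 -1.874] 53.94414012520351
0.008 [-1.99  -1.828 -1.262] 54.218017017016585
0.004 [-0.955 -2.341 -1.732] 53.60822772393271
0.001 [-0.017 -2.861 -2.304] 54.22159617725277
-0.002 [ 6.356 -3.701 -0.886] 53.62829527137387
47.5667
[261 216] [275 199]
```

View pics/ov9.png

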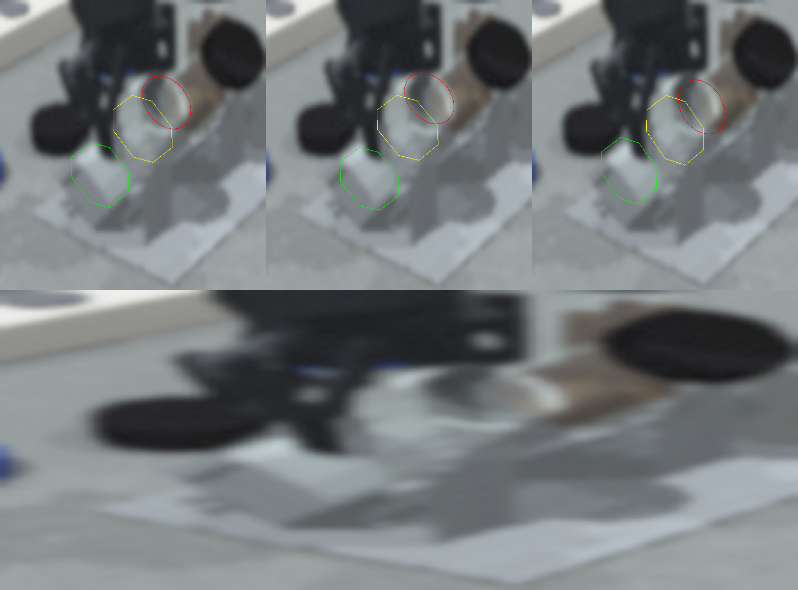

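```bash
python3 - <<'E'
from h import *
np.set_printoptions(precision=3,suppress=True)
f=43
def pose(dx,dz):
    pp,zt,o=jarpose(.067,f,dx=dx,dz=dz,sgn=-1);return pp+zt*.010,o
for dz in(.011,.008,.005,.002,-.001,-.004,-.007,-.010):
    P,o=pose(-.0005,dz);env.line_to(P,max_speed=.04);F=get_wrist_force();print(dz,F@RB)
    if (F@RB)[2]>7:break
print(get_time_s())
look("side","w")
E
```

```text
0.011 [ 5.576 -4.17  -0.999]
0.008 [ 4.884 -3.827 -0.53 ]
0.005 [ 5.045 -4.038 -0.701]
0.002 [ 4.103 -4.014  6.708]
-0.001 [ 3.003 -3.97  28.719]
48.925
```

```bash
python3 - <<'E'
from h import *
np.set_printoptions(precision=3,suppress=True)
pp,zt,o=jarpose(.067,43,dx=-.0005,dz=.001,sgn=-1)
env.line_to(pp+zt*.010,max_speed=.03);print(get_wrist_force()@RB)
env.grip(.75,grasp_force=20);print(get_gripper_width()*85,get_wrist_force()@RB)
env.grip(1.0);print(get_wrist_force()@RB)
P=get_tcp_pos()
env.line_to(P-zt*.03,max_speed=.08);print(get_wrist_force())
env.line_to(P-zt*.14,max_speed=.15);print(get_wrist_force(),get_time_s())
env.goto([.50,-.15,.30],rv([0,0,-1],-BY));print(get_time_s())
p=look("side","y");q=look("top","y")
c=BO+.13*BZ
for n,im in(("side",p),("top",q)):
    A=cloud(im,im["range_z"]>0);C=A[np.linalg.norm(A-c,axis=1)<.03];C=C[abs((C-c)@BZ)<.006];L=(C-c)@RB;print(n,len(C),np.percentile(L,[2,98],axis=0))
    s=vision.spot_point(im,"jar_mouth")[:1];print(s,proj(im,c))
    overlay(im,"z"+n,BO,RB,(165,245,225,305) if n=="side" else (160,240,240,320),5)
cv2.imwrite("pics/z.png",np.hstack([cv2.imread("pics/zside.png"),cv2.imread("pics/ztop.png")]))
E
```

```text
[ 2.543 -4.294 12.324]
63.7453692810426 [-0.435 -0.428  0.028]
[ 0.777 -0.323  0.636]
[ 0.674 -0.242 -0.496]
[ 0.051  0.184 -0.301] 51.2417
52.2583
side 102 [[-0.022 -0.025 -0.006]
 [ 0.022  0.023  0.004]]
[{'pixel': [202.9, 269.9], 'confidence': 0.7}] [269.201 205.094]
top 81 [[-0.023 -0.02  -0.006]
 [ 0.024  0.025  0.003]]
[{'pixel': [205.1, 277.5], 'confidence': 0.74}] [275.493 205.499]
```

View pics/z.png

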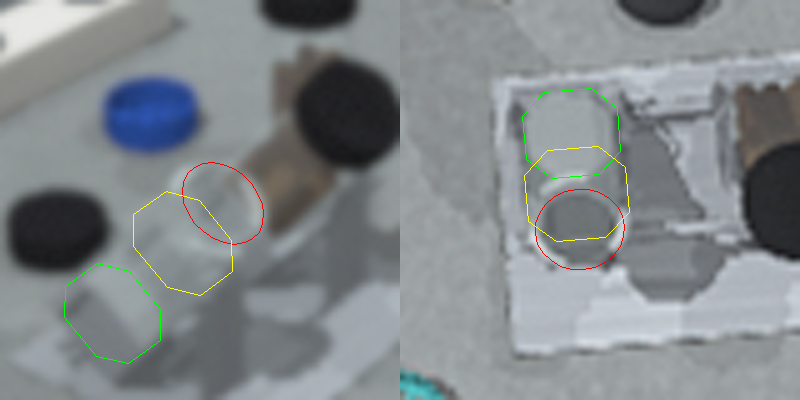

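View pics/y_top.png

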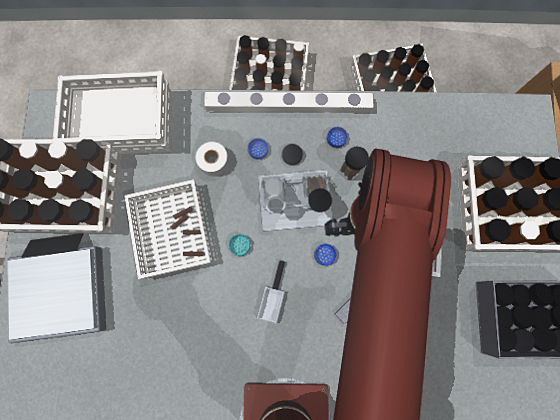

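```bash
python3 - <<'E'
from h import *
p=vision.read_camera("side")
cv2.imwrite("pics/zz.png",cv2.resize(p["image"][160:240,300:420],(720,480),interpolation=cv2.INTER_CUBIC))
C=cloud(p,p["range_z"]>0);C=C[(abs(C[:,0]-.545)<.045)&(abs(C[:,1]+.35)<.045)&(C[:,2]>.02)];print("cap pts",len(C),C.mean(0),C[:,2].max(),get_time_s())
job.hand_in()
E
```

```text
cap pts 192 [ 0.54103829 -0.34172317  0.02733736] 0.03262925662173222 52.5083
the job is handed in; nothing more can be done
```

View pics/zz.png

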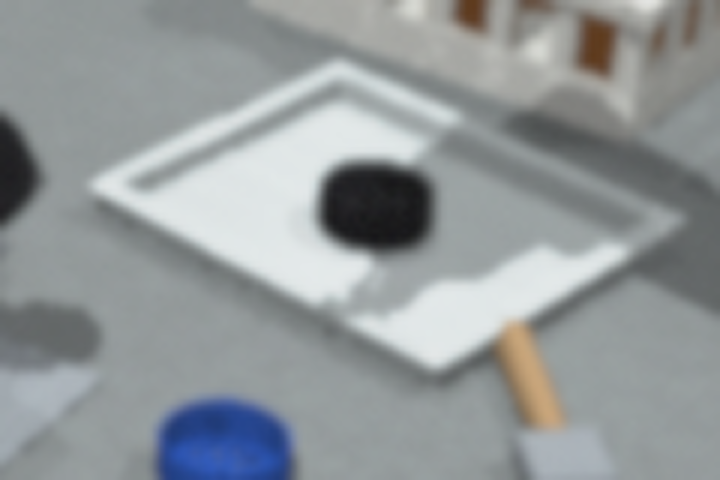

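I finished the whole job and handed it in at about 52.5 s of the 72 s; the hand-in gives no verdict.

- **Cap:** I turned it 77° anticlockwise, drew it off with almost no force and set it down in the tray. In the last pictures it lies flat, about 1 cm from the tray's centre, with its top at about 27 mm, as expected.
- **Sticks:** I tipped them out with the mouth roughly 55° below level. All four show in the basket in the side picture.
- **Jar:** I laid it back in the left bay, slid it to the heel until contact was felt and released it. Its rim was then within about 2 mm of where it was before I lifted it.
- **Other things on the bench:** the final pictures show no visible change to them. I judged this by eye and did not measure each one.

One thing went wrong on the way. When I first lifted the jar, it slipped about 10 mm towards the fingertips and turned roughly 20° in the grip, and I did not find out why. My first estimate of that turn was too large, so I carried the jar back over the rest to set it down and grip it again. There I re-measured it, found the grip good enough to pour, and went back to the basket. The revised estimate agreed with the later pictures and with the contacts felt when reseating the jar.

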